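Make up the day kit and the evening kit on the vanity

TASK

Make up two kits on the vanity. In the wooden tray put the compact flat in the big squarish compartment, the slim hair roller standing in the smaller compartment beside it, and the tweezers lying in the long slot; in the round white dish stand the round perfume bottle and the thick hair roller side by side on its floor, setting the glass bottle down rather than dropping or tipping it. Leave the square bottle, the lipstick and the cream jar standing where they are.

Things in the scene. Friction and masses are not known exactly. Their poses are not given: they have to be found in the camera images.
- tray: Wooden tray 136 (x) by 128 (y) mm, fixed; origin: centre of underside. Floor 3 mm thick; rim and ribs 4 mm wide, tops 8 mm above table. Compartments in its axes: big, for the compact, 78 (x) by 76 (y), centre (-25, -22); smaller, for the slim roller, 46 by 76, centre (41, -22); long slot, for the tweezers, 128 by 40, centre (0, 40). Yaw within 0.35 rad; stands at left or right
- dish: Round white ceramic dish, fixed to the table, 164 mm across the rim, rim 12 mm high, flat floor about 148 mm across and 4 mm above the table; origin at the centre of its underside, its yaw means nothing
- compact: Round champagne aluminium hinged compact, closed, lying flat: 58 mm diameter, 20 mm high; a hinge and a catch stand out of its rim by under 2 mm. Origin at the centre of its underside, z up
- roller_slim: Slim pink plastic hair roller standing on end: tube 28 mm outside diameter, 60 mm high (tiny bumps). Origin at the centre of its underside, z up
- roller_thick: Thick pink plastic hair roller standing on end: tube 46 mm outside diameter, 60 mm high (tiny bumps). Origin at the centre of its underside, z up
- tweezers: Steel tweezers lying on their side, 96 mm long along their own x, 12 mm wide across their y over the parallel middle 50 mm (7 mm at the ends), 10 mm high, rigid. Origin under the middle of the length, z up; either way round will do in the slot
- perfume: Round glass perfume bottle, upright: drum 46 mm diameter with straight sides from 5 to 34 mm height, shoulder to 45 mm, champagne cap 22 mm diameter up to 66 mm. Origin at the centre of its underside, z up
- square_bottle: Rectangular glass bottle, 26 (x) by 42 (y) mm and 66 mm high with its square black cap, upright; stays where it is. Origin at the centre of its underside
- lipstick: Black lipstick standing on end with a brass band, 21 mm diameter, 62 mm high; stays where it is. Origin at the centre of its underside
- jar: White cream jar with a cream-coloured lid, 50 mm diameter, 36 mm high; stays where it is. Origin at the centre of its underside

How it is judged (in metres and radians):
At the end, for the whole second after the job is handed in: On the floor of its tray compartment: compact (13 mm from the middle in x and y), slim roller (12 by 27 mm), tweezers (20 by 17 mm). Upright on the dish floor: perfume (56 mm from centre), thick roller (53 mm). All within 7 deg, at rest; the other three within 20 mm of their starts (x of compact in the frame of tray between -0.038 and -0.012 m and y of compact in the frame of tray between -0.035 and -0.009 m and z of compact in the frame of tray between 0 and 0.006 m and x of roller_slim in the frame of tray between 0.029 and 0.053 m and y of roller_slim in the frame of tray between -0.049 and 0.005 m and z of roller_slim in the frame of tray between 0 and 0.006 m and x of tweezers in the frame of tray between -0.02 and 0.02 m and y of tweezers in the frame of tray between 0.023 and 0.057 m and z of tweezers in the frame of tray between 0 and 0.006 m and horizontal distance between perfume and dish below 0.056 m and z of perfume in the frame of dish between 0.001 and 0.007 m and horizontal distance between roller_thick and dish below 0.053 m and z of roller_thick in the frame of dish between 0.001 and 0.007 m and angle between each of compact, roller_slim, tweezers, perfume, roller_thick's own z axis and vertical below 0.12 rad and linear speed of each of compact, roller_slim, tweezers, perfume, roller_thick, square_bottle, lipstick, jar below 0.02 m/s and angular speed of each of compact, roller_slim, tweezers, perfume, roller_thick, square_bottle, lipstick, jar below 0.3 rad/s and distance of each of square_bottle, lipstick, jar from where it was at the start of the episode below 0.02 m); the robot touches nothing.
It fails at once if the square bottle, the lipstick or the cream jar is knocked over or pushed more than 20 mm from its place (distance of any of square_bottle, lipstick, jar from where it was at the start of the episode above 0.02 m or angle between any of square_bottle, lipstick, jar's own z axis and vertical above 0.6 rad).
It fails at once if the glass perfume bottle is tipped over (more than 45 degrees) (angle between perfume's own z axis and vertical above 0.79 rad).
It fails at once if the glass perfume bottle is dropped (falls free of the fingers faster than 0.8 m/s, a fall of over 30 mm) (linear speed of perfume above 0.8 m/s and contact force between the fingers and perfume below 0.05 N).
It also fails if it takes over 128 s, if anything falls off the work surface, if the arm or the gripper's body presses on something with over 40 N, if the wrist force passes 120 N, or if a joint passes its speed limit or range.

ROBOT

A 6-joint arm with a two-finger parallel gripper is mounted at the origin on the work surface. World frame = base frame: x ahead of the robot, y to its left, z up, the work surface at z = 0. Lengths are in mm, angles in rad, forces in N, time in s.
With the tool pointing down it reaches from about 300 to 775 mm from the base axis. Payload 14.6 kg.
Tool frame: the origin (TCP) lies at the very end of the fingers, on their centre line; the grasp point (between the pads) lies 19 mm behind it; y points along the fingers, z is the direction in which the jaws open and shut, and the axes are right-handed (so a half turn about y gives the same grasp; the last joint's range is limited). The gripper opens to 94 mm and grips with 3 to 60 N. Pads are 16 mm wide; open, the fingers measure 119 mm over their backs; the gripper's body (75 mm by 177 mm) begins 78 mm behind the grasp point.
Start: joints at [1.253, 0.3, 1.521, -0, 1.321, -0.067], TCP at [136.496, 532.783, 205.446] pointing down, gripper open.
Joint ranges: [-3.03, 3.03], [-0.79, 2.21], [0.23, 2.52], [-1.04, 4.18], [0, 3.07], [-2.55, 2.55]. Speed limits (rad/s): [2.22, 2.22, 2.57, 3.14, 3.14, 3.14].

INTERFACE

Orientations are given as [roll, pitch, yaw] about the fixed x, y, z axes, in that order (R = Rz(yaw) Ry(pitch) Rx(roll)).
In Python, from cell import monitor, optics, manip gives the robot as it stands.
- The arm moves only by the shell command python3 -m creep 'ROWS' [FORCE]. ROWS is JSON, a list of rows, each an object of numbers: "tx", "ty", "tz": the shift along the tool's x, y, z scaled (see below); "turn": the turn about the tool's y scaled (see below); "fingers": the finger opening in mm, from 0 to 94. In form: [{"tx": .., "ty": .., "tz": .., "turn": .., "fingers": ..}, ...]. A call has 1 to 20 rows; each row is the pose to reach, as a shift and turn from the pose measured when the call began, along the tool's axes at that moment, turning the shorter way round; what a row does not reach only later rows make up. The controller multiplies each number of a shift by 200 mm and each number of a turn by pi rad. A row lasts 1/10 s, in which the tool goes at most 50 mm and 8.59 degrees, less where a joint would pass 70% of its speed; a pose out of reach is approached as far as the arm can. A call with a number of a shift or a turn outside -1 to 1 is refused whole. A call with a gripper value outside its range is refused whole. The fingers move at their own pace and stop on an object; FORCE is the grip in N (left out, the last holds). Time passes only in rows, so rows that repeat a pose let the fingers close. It gives the time, the measured TCP pose, the force and the opening at its end, in the units of the state.
- monitor.read_state(): the state, without advancing time (a new reading comes with each control period).
- optics.camera(name): name is "scene" or "top"; returns a dict with "frame" (420x560x3 uint8, red, green, blue), "range_z" (420x560 float32, mm along the optical axis (not along the pixel's ray), 0 where there is no reading), "fx", "fy", "cx", "cy" (pixels), "R" (3x3) and "t" (3): a world point X has camera coordinates R X + t. Camera axes: x right, y down, z forward; pixel columns grow to the right and rows downward; lengths in mm; the calibration is good to about 2 mm. A picture is of the moment at which its call begins.
- manip.sign_off(): hands the job in, once; it reports no verdict.
The state is a dict: "clock": time; "joints": joint angles; "qd": joint speeds; "effort": joint torques, N m; "eef_pos": TCP position; "eef_rot": TCP orientation; "wrist_force": force on the tool from outside, world axes, zero at the start; "moment": the same for the moment, N m; "finger_gap": finger opening in mm.
Only numpy, scipy, OpenCV 4.12 (cv2) and the standard library are available. Lean on these libraries where they do the work, as an engineer would, in place of code of your own. Each camera call takes 0.05 s, during which the arm holds its last target.

## Working session

There is one attempt and no reset: what is moved stays moved. The work goes in short steps, Python scripts to look and compute and a shell command to move; the robot and the scene stay as the last step left them, time stands still between calls to the robot, and variables do not carry over. Pictures are saved under pics/ and viewed, and the job is handed in when it is done.

```bash
ls; mkdir -p pics; python3 - <<'E'
from cell import monitor, optics, manip
import cv2, numpy as np
s=monitor.read_state(); print(s)
for n in("scene","top"):
    c=optics.camera(n)
    cv2.imwrite(f"pics/{n}0.png",c["frame"][:,:,::-1])
    print(n,c["fx"],c["fy"],c["cx"],c["cy"],np.round(c["R"],3).tolist(),np.round(c["t"],1).tolist())
    np.savez(f"{n}0.npz",**c)
E
```

```text
pics
{'clock': 0.0, 'joints': array([ 1.25338978e+00,  3.00437751e-01,  1.52156811e+00,  5.17029051e-07,
        1.32070098e+00, -6.66089316e-02]), 'qd': array([-0.00029275, -0.00173431,  0.00057043, -0.00081457,  0.00081711,
       -0.00166017]), 'effort': array([ 1.05215739e-03, -5.31799614e+01, -3.52737987e+01,  7.08626490e-02,
        2.43437866e-02, -8.79863615e-05]), 'eef_pos': array([136.42412933, 532.54610349, 204.91011229]), 'eef_rot': array([-1.57190800e+00,  7.46591474e-05, -2.50797782e-01]), 'wrist_force': array([-0.69023968, -0.12557868, -0.22390841]), 'moment': array([0.01035912, 0.03124774, 0.00464785]), 'finger_gap': 94.09472775495347}
scene 411.8098489097597 411.8098489097597 279.6476380328204 197.02300794419028 [[-0.845, 0.534, 0.002], [0.454, 0.721, -0.523], [-0.281, -0.442, -0.852]] [499.4, -229.0, 976.8]
top 492.568717781457 492.568717781457 285.7539035387813 206.68963942506656 [[-0.001, -1.0, 0.031], [-0.999, -0.001, -0.051], [0.051, -0.031, -0.998]] [-19.6, 579.0, 1091.6]
```

View pics/top0.png

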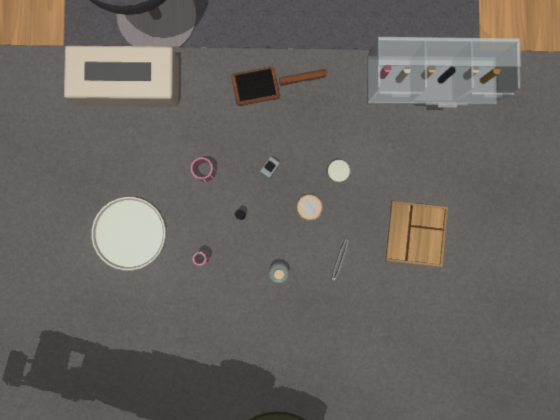

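View pics/scene0.png

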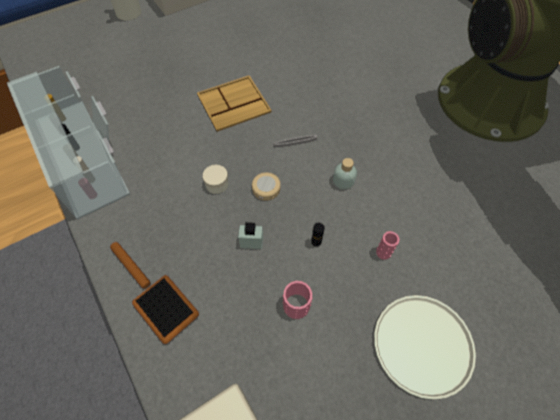

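```bash
cat > h.py <<'E'
import numpy as np, cv2
def cast(c,u,v,z):
    R=np.array(c["R"]);t=np.array(c["t"]);C=-R.T@t
    d=R.T@np.array([(u-c["cx"])/c["fx"],(v-c["cy"])/c["fy"],1.0])
    return C+d*(z-C[2])/d[2]
def proj(c,X):
    p=np.array(c["R"])@np.array(X,float)+np.array(c["t"])
    return np.array([c["fx"]*p[0]/p[2]+c["cx"],c["fy"]*p[1]/p[2]+c["cy"]])
def wpts(c):
    v,u=np.mgrid[0:420,0:560];z=np.asarray(c["range_z"],float)
    P=np.stack([(u-c["cx"])/c["fx"]*z,(v-c["cy"])/c["fy"]*z,z],-1)
    W=(P-np.array(c["t"]))@np.array(c["R"]); W[z<=0]=np.nan
    return W
E
python3 - <<'E'
import numpy as np,cv2
from h import *
for n in("top","scene"):
    c=dict(np.load(n+"0.npz"))
    print(n,-c["R"].T@c["t"])
    W=wpts(c)
    f=c["frame"]
    if n=="top":
        h=np.nan_to_num(W[...,2])
        m=((h>4)&(h<80)).astype(np.uint8); m[:110]=0
        k,l,s,ce=cv2.connectedComponentsWithStats(m)
        for i in range(1,k):
            if s[i,4]>15:
                w=W[l==i]; print(np.round(ce[i]),s[i],np.round(np.median(w,0)),np.round(np.percentile(w[:,2],[5,95])))
        print("table",np.nanmedian(h[150:300,150:400]))
    crop=f[130:300,80:460] if n=="top" else f[60:400,180:490]
    k=2 if n=="top" else 2
    b=cv2.resize(crop,None,fx=2,fy=2 if n=="top" else 1.75,interpolation=cv2.INTER_CUBIC)
    cv2.imwrite(f"pics/{n}_crop.png",b[:,:,::-1])
E
```

```text
top [ 522.39551116   14.96340307 1119.85983408]
[202. 169.] [190 157  26  25 289] [660. 165.  44.] [ 6. 62.]
[269. 167.] [260 156  21  24 268] [662.  18.  47.] [13. 68.]
[338. 171.] [324 159  27  24 425] [ 658. -134.   36.] [17. 40.]
[309. 207.] [296 194  26  26 535] [578. -71.  20.] [16. 24.]
[127. 233.] [  91  197   74   73 2709] [522. 335.   6.] [ 4. 13.]
[417. 233.] [ 385  201   63   66 1423] [ 524. -317.    6.] [ 4. 11.]
[240. 214.] [235 208  12  12  90] [561.  81.  62.] [ 9. 66.]
[400. 228.] [397 224   8   8  19] [ 531. -282.    5.] [4. 7.]
[339. 259.] [332 239  16  41 133] [ 461. -140.   10.] [ 5. 13.]
[200. 257.] [192 250  18  16 149] [467. 167.  48.] [ 7. 62.]
[278. 272.] [268 262  21  22 356] [435.  -2.  41.] [31. 68.]
[276. 416.] [250 411  54   9 304] [116.   2.  12.] [ 5. 16.]
table 0.5073432679905578
scene [800.78654325 329.5866755  711.46747217]
```

View pics/top_crop.png

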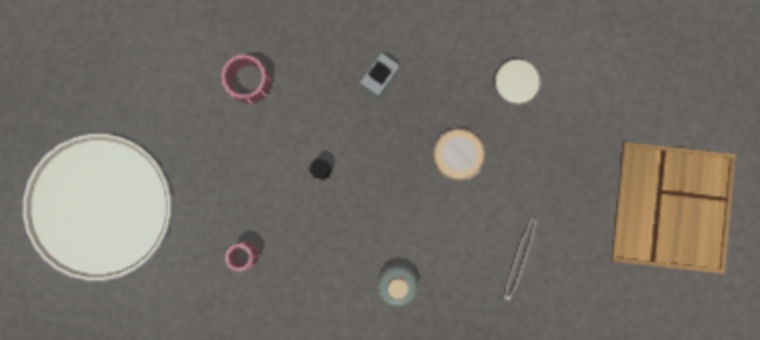

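```bash
cat > det.py <<'E'
import numpy as np,cv2
from h import *
def tray(c,W):
    hsv=cv2.cvtColor(c["frame"],cv2.COLOR_RGB2HSV)
    m=cv2.inRange(hsv,(8,70,40),(30,255,255)); m[:180]=0;m[290:]=0;m[:,:370]=0
    m=cv2.morphologyEx(m,cv2.MORPH_CLOSE,np.ones((7,7)))
    cs,_=cv2.findContours(m,cv2.RETR_EXTERNAL,cv2.CHAIN_APPROX_NONE); q=max(cs,key=cv2.contourArea)[:,0]
    p=np.array([cast(c,u,v,8)[:2] for u,v in q],np.float32)
    return cv2.minAreaRect(p)
if __name__=="__main__":
    c=dict(np.load("top0.npz"));W=wpts(c);s=dict(np.load("scene0.npz"));Ws=wpts(s)
    print("tray",tray(c,W))
    hsv=cv2.cvtColor(c["frame"],cv2.COLOR_RGB2HSV); f=c["frame"]
    # dish
    m=((f.min(2)>150)).astype(np.uint8); m[:190]=0; m[:,180:]=0
    cs,_=cv2.findContours(m,0,1); q=max(cs,key=cv2.contourArea); e=cv2.fitEllipse(q); print("dish",e,cast(c,*e[0],12))
    for nm,cc,WW in(("top",c,W),("scene",s,Ws)):
        h=WW[...,2]
        for n,z,(x,y),r in(("thick",60,(660,165),23),("slim",60,(467,167),14),("perfcap",66,(435,-2),11),("lip",62,(561,81),10.5),("compact",20,(578,-71),29),("jar",36,(658,-134),25),("sq",66,(662,18),13)):
            mm=(abs(h-z)<4)&(np.hypot(WW[...,0]-x,WW[...,1]-y)<45)
            if mm.sum()<5: print(nm,n,"none");continue
            cs,_=cv2.findContours(mm.astype(np.uint8),0,1);q=max(cs,key=cv2.contourArea)
            P=WW[mm]; (cx,cy),rr=cv2.minEnclosingCircle(P[:,:2].astype(np.float32))
            print(nm,n,mm.sum(),"mean",np.round(P.mean(0),1),"bbox mid",np.round((P[:,:2].max(0)+P[:,:2].min(0))/2,1),"enc",round(cx,1),round(cy,1),round(rr,1))
        mm=(h>5)&(h<16)&(abs(WW[...,0]-461)<60)&(abs(WW[...,1]+140)<40)
        P=WW[mm][:,:2];print(nm,"tweez",cv2.minAreaRect(P.astype(np.float32)),P.mean(0))
E
python3 det.py
```

```text
tray ((519.013427734375, -317.251708984375), (130.102783203125, 136.9696044921875), 83.58446502685547)
dish ((127.9234390258789, 233.1574249267578), (71.84929656982422, 72.77628326416016), 53.96409225463867) [519.85552974 331.75307407  12.        ]
top thick 98 mean [660.3 164.5  59.8] bbox mid [660.9 163.8] enc 660.6 164.5 23.6
top slim 56 mean [467.  166.9  60.1] bbox mid [467.  167.2] enc 466.8 167.3 14.0
top perfcap 72 mean [433.8  -2.4  66.2] bbox mid [434.   -2.4] enc 433.8 -2.0 10.5
top lip 71 mean [561.3  82.4  62.4] bbox mid [561.8  82.3] enc 561.5 82.4 10.3
top compact 481 mean [579.2 -71.   20.3] bbox mid [579.3 -71.5] enc 579.5 -70.7 28.9
top jar 367 mean [ 659.3 -135.    36. ] bbox mid [ 658.5 -135.2] enc 659.2 -135.3 24.8
top sq 68 mean [665.3  17.5  66.1] bbox mid [665.3  18.1] enc 665.3 18.1 12.0
top tweez ((458.54901123046875, -139.89715576171875), (75.4599838256836, 103.90396118164062), 87.46420288085938) [ 461.00953094 -139.86095994]
scene thick 177 mean [660.8 164.2  58.2] bbox mid [660.8 163.8] enc 660.6 164.1 23.7
scene slim 90 mean [467.  167.6  58.5] bbox mid [466.6 167.4] enc 466.6 168.0 14.6
scene perfcap 79 mean [434.5  -1.6  64.2] bbox mid [433.6  -2. ] enc 433.7 -2.3 10.9
scene lip 97 mean [562.2  82.8  60.5] bbox mid [561.6  82.4] enc 561.7 82.5 10.4
scene compact 511 mean [580.  -70.1  18.2] bbox mid [579.7 -70.2] enc 579.2 -70.5 28.9
scene jar 377 mean [ 660.3 -134.6   34. ] bbox mid [ 660.2 -134.7] enc 660.1 -134.9 25.3
scene sq 93 mean [665.9  18.4  64.2] bbox mid [666.3  18.4] enc 666.3 18.2 11.2
scene tweez ((461.5625305175781, -141.28903198242188), (15.252816200256348, 96.66848754882812), 70.47499084472656) [ 462.75831152 -140.72938743]
```

```bash
cat > go.py <<'E'
import sys,numpy as np
from scipy.spatial.transform import Rotation as Ro
from cell import monitor
def rel(x,y,z,yaw,s=None):
    s=s or monitor.read_state()
    R=Ro.from_euler("xyz",s["eef_rot"]).as_matrix()
    d=R.T@(np.array([x,y,z])-s["eef_pos"])/200
    dy=(yaw-np.arctan2(R[1,0],R[0,0])+np.pi/2)%np.pi-np.pi/2
    return np.round([*d,-dy/np.pi],4)
if __name__=="__main__":
    s=monitor.read_state()
    print("t",round(s["clock"],2),"pos",np.round(s["eef_pos"],1),"yaw",np.round(s["eef_rot"],3),"gap",round(s["finger_gap"],1),"F",np.round(s["wrist_force"],1))
    for a in sys.argv[1:]:
        print(a,"tx ty tz turn",rel(*map(float,a.split(",")),s=s))
E
python3 - <<'E'
import numpy as np,cv2
from h import *
for n in("top","scene"):
    c=dict(np.load(n+"0.npz"));W=wpts(c);f=c["frame"].astype(int)
    p=proj(c,[461,-140,6]);u,v=map(int,p)
    g=cv2.cvtColor(c["frame"],cv2.COLOR_RGB2GRAY).astype(float); bg=cv2.medianBlur(c["frame"],31).astype(float).mean(2)
    sub=np.zeros(g.shape,bool); sub[v-32:v+32,u-32:u+32]=1
    m=(sub&((g-bg)>22)).astype(np.uint8); m=cv2.morphologyEx(m,cv2.MORPH_CLOSE,np.ones((5,5)))
    cs,_=cv2.findContours(m,0,1);q=max(cs,key=cv2.contourArea)[:,0]
    P=np.array([cast(c,a,b,8)[:2] for a,b in q],np.float32);print(n,cv2.minAreaRect(P))
    p=proj(c,[579.5,-70.5,15]);u,v=map(int,p)
    cr=cv2.resize(c["frame"][v-25:v+25,u-30:u+30],None,fx=8,fy=8,interpolation=cv2.INTER_CUBIC)
    cv2.imwrite(f"pics/comp_{n}.png",cr[:,:,::-1])
# tray in scene
c=dict(np.load("scene0.npz"));hsv=cv2.cvtColor(c["frame"],cv2.COLOR_RGB2HSV)
m=cv2.inRange(hsv,(8,70,40),(30,255,255));m[:60]=0;m[140:]=0;m[:,:180]=0;m[:,285:]=0
m=cv2.morphologyEx(m,cv2.MORPH_CLOSE,np.ones((7,7)))
cs,_=cv2.findContours(m,0,1);q=max(cs,key=cv2.contourArea)[:,0]
print("tray scene",cv2.minAreaRect(np.array([cast(c,a,b,8)[:2] for a,b in q],np.float32)))
E
cd pics; python3 -c "
import cv2,numpy as np
cv2.imwrite('comp.png',np.vstack([cv2.imread('comp_top.png'),cv2.imread('comp_scene.png')])[:, :][::2,::2] if 0 else np.hstack([cv2.resize(cv2.imread('comp_top.png'),(390,325)),cv2.resize(cv2.imread('comp_scene.png'),(390,325))]))"
cd ..; python3 go.py 660.6,164.3,100,0 660.6,164.3,25,0
```

```text
top ((467.93743896484375, -144.75755310058594), (9.755142211914062, 30.145299911499023), 72.84701538085938)
scene ((471.5025634765625, -251.95602416992188), (12.430442810058594, 9.212301254272461), 58.91554260253906)
tray scene ((520.155029296875, -314.07440185546875), (134.74029541015625, 138.55197143554688), 83.5750732421875)
t 0.1 pos [136.4 532.6 205. ] yaw [-1.572  0.    -0.251] gap 93.9 F [-0.1 -0.1  0.6]
660.6,164.3,100,0 tx ty tz turn [ 2.9958  0.5258 -1.1329 -0.0798]
660.6,164.3,25,0 tx ty tz turn [ 2.9958  0.9008 -1.1325 -0.0798]
```

View pics/comp.png

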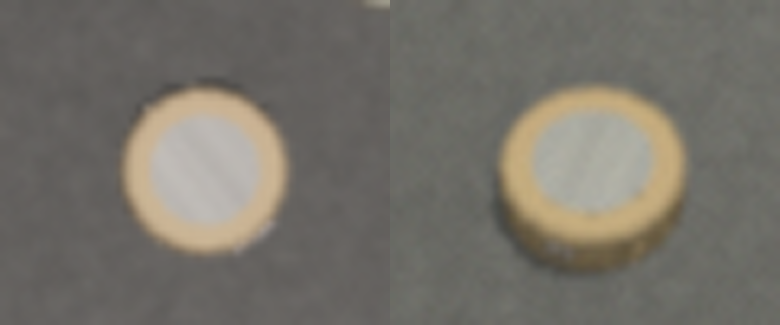

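```bash
R='{"tx":1,"ty":0.4,"tz":-0.38,"turn":-0.08,"fingers":75}'; python3 -m creep '[{"tx":1,"ty":0.4,"tz":-0.38,"turn":-0.08,"fingers":75},{"tx":1,"ty":0.4,"tz":-0.38,"turn":-0.08,"fingers":75},{"tx":1,"ty":0.4,"tz":-0.38,"turn":-0.08,"fingers":75},{"tx":1,"ty":0.4,"tz":-0.38,"turn":-0.08,"fingers":75},{"tx":1,"ty":0.4,"tz":-0.38,"turn":-0.08,"fingers":75},{"tx":1,"ty":0.4,"tz":-0.38,"turn":-0.08,"fingers":75}]' 20; python3 go.py 660.6,164.3,110,0
```

```text
clock: 0.7
eef_pos: [313.1, 406.7, 123.3]
eef_rot: [-1.574, 0.002, -0.003]
wrist_force: [-0.1, 0.5, 0.1]
finger_gap: 75.1
t 0.7 pos [313.1 406.7 123.3] yaw [-1.574  0.002 -0.003] gap 75.1 F [-0.1  0.5  0.1]
660.6,164.3,110,0 tx ty tz turn [ 1.7413e+00  6.7100e-02 -1.2066e+00 -1.0000e-03]
```

```bash
python3 -m creep '[{"tx":1,"ty":0.05,"tz":-0.7,"turn":0,"fingers":75},{"tx":1,"ty":0.05,"tz":-0.7,"turn":0,"fingers":75},{"tx":1,"ty":0.05,"tz":-0.7,"turn":0,"fingers":75},{"tx":1,"ty":0.05,"tz":-0.7,"turn":0,"fingers":75},{"tx":1,"ty":0.05,"tz":-0.7,"turn":0,"fingers":75},{"tx":1,"ty":0.05,"tz":-0.7,"turn":0,"fingers":75}]'; python3 go.py 660.6,164.3,110,0
```

```text
clock: 1.3
eef_pos: [515.6, 263.4, 112.9]
eef_rot: [-1.575, 0.002, -0.007]
wrist_force: [-0.2, 0.7, -0.5]
finger_gap: 75.3
t 1.3 pos [515.6 263.4 112.9] yaw [-1.575  0.002 -0.007] gap 75.3 F [-0.2  0.7 -0.5]
660.6,164.3,110,0 tx ty tz turn [ 0.7287  0.0151 -0.4904 -0.0023]
```

```bash
python3 -m creep '[{"tx":0.729,"ty":0.015,"tz":-0.49,"turn":-0.002,"fingers":75},{"tx":0.729,"ty":0.015,"tz":-0.49,"turn":-0.002,"fingers":75},{"tx":0.729,"ty":0.015,"tz":-0.49,"turn":-0.002,"fingers":75},{"tx":0.729,"ty":0.015,"tz":-0.49,"turn":-0.002,"fingers":75},{"tx":0.729,"ty":0.015,"tz":-0.49,"turn":-0.002,"fingers":75},{"tx":0.729,"ty":0.015,"tz":-0.49,"turn":-0.002,"fingers":75}]'; python3 go.py 660.6,164.3,25,0; python3 - <<'E'
from cell import optics
from h import *
a=optics.camera("top");b=optics.camera("scene")
x=np.hstack([a["frame"][100:300,100:400],b["frame"][180:380,200:500]])
cv2.imwrite("pics/p1.png",x[:,:,::-1])
print(proj(a,[660.6,164.3,60])-[100,100],proj(b,[660.6,164.3,60])-[200,180])
E
```

```text
clock: 1.9
eef_pos: [660.1, 165.3, 109.6]
eef_rot: [-1.575, 0.003, -0.001]
wrist_force: [-0.4, 0.5, -0.0]
finger_gap: 75.0
t 1.9 pos [660.1 165.3 109.6] yaw [-1.575e+00  3.000e-03 -1.000e-03] gap 75.0 F [-0.4  0.5 -0. ]
660.6,164.3,25,0 tx ty tz turn [ 3.900e-03  4.229e-01 -3.400e-03 -2.000e-04]
[101.04234562  67.68663164] [ 97.4892722  114.60711129]
```

View pics/p1.png

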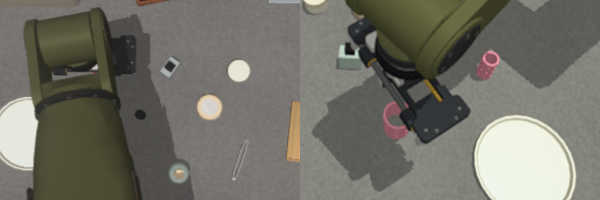

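```bash
python3 -m creep '[{"tx":0.003,"ty":0.2,"tz":-0.003,"turn":0,"fingers":75},{"tx":0.003,"ty":0.32,"tz":-0.003,"turn":0,"fingers":75},{"tx":0.003,"ty":0.42,"tz":-0.003,"turn":0,"fingers":75},{"tx":0.003,"ty":0.42,"tz":-0.003,"turn":0,"fingers":75},{"tx":0.003,"ty":0.42,"tz":-0.003,"turn":0,"fingers":40},{"tx":0.003,"ty":0.42,"tz":-0.003,"turn":0,"fingers":40},{"tx":0.003,"ty":0.42,"tz":-0.003,"turn":0,"fingers":40},{"tx":0.003,"ty":0.42,"tz":-0.003,"turn":0,"fingers":40},{"tx":0.003,"ty":0.42,"tz":-0.003,"turn":0,"fingers":40}]' 15; python3 go.py 554,332,125,0
```

```text
clock: 2.9
eef_pos: [660.5, 165.1, 27.1]
eef_rot: [-1.574, 0.001, 0.001]
wrist_force: [-0.2, 0.2, 4.7]
finger_gap: 45.8
t 2.9 pos [660.5 165.1  27.1] yaw [-1.574e+00  1.000e-03  1.000e-03] gap 45.8 F [-0.2  0.2  4.7]
554,332,125,0 tx ty tz turn [-5.325e-01 -4.919e-01  8.332e-01  2.000e-04]
```

```bash
python3 -m creep '[{"ty":-0.2,"fingers":40},{"ty":-0.4,"fingers":40},{"tx":-0.15,"ty":-0.45,"tz":0.2,"fingers":40},{"tx":-0.25,"ty":-0.45,"tz":0.4,"fingers":40},{"tx":-0.4,"ty":-0.45,"tz":0.6,"fingers":40},{"tx":-0.53,"ty":-0.45,"tz":0.8,"fingers":40},{"tx":-0.533,"ty":-0.45,"tz":0.833,"fingers":40},{"tx":-0.533,"ty":-0.45,"tz":0.833,"fingers":40},{"tx":-0.533,"ty":-0.45,"tz":0.833,"fingers":40}]'; python3 go.py 554,332,45,0  554,332,32.5,0; python3 - <<'E'
from cell import optics
from h import *
b=optics.camera("scene")
cv2.imwrite("pics/p2.png",cv2.resize(b["frame"][140:420,200:560],None,fx=2,fy=2)[:,:,::-1])
E
```

```text
t 2.9 pos [660.5 165.1  27.1] yaw [-1.574e+00  1.000e-03  1.000e-03] gap 45.8 F [-0.2  0.2  4.7]
554,332,45,0 tx ty tz turn [-5.321e-01 -9.200e-02  8.346e-01  2.000e-04]
554,332,32.5,0 tx ty tz turn [-5.320e-01 -2.950e-02  8.348e-01  2.000e-04]$[0]: bad value
```

View pics/p2.png

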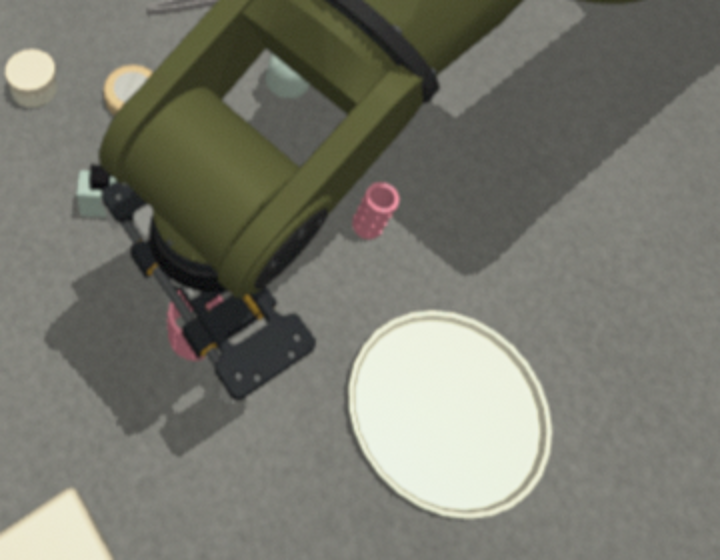

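The picture shows the roller held between the fingers at about (190,325). The call was refused because a row left some keys out, so I'll write all five in every row.

```bash
python3 -m creep '[{"tx":0,"ty":-0.2,"tz":0,"turn":0,"fingers":40},{"tx":0,"ty":-0.4,"tz":0,"turn":0,"fingers":40},{"tx":-0.15,"ty":-0.45,"tz":0.2,"turn":0,"fingers":40},{"tx":-0.25,"ty":-0.45,"tz":0.4,"turn":0,"fingers":40},{"tx":-0.4,"ty":-0.45,"tz":0.6,"turn":0,"fingers":40},{"tx":-0.53,"ty":-0.45,"tz":0.8,"turn":0,"fingers":40},{"tx":-0.533,"ty":-0.45,"tz":0.833,"turn":0,"fingers":40},{"tx":-0.533,"ty":-0.45,"tz":0.833,"turn":0,"fingers":40},{"tx":-0.533,"ty":-0.45,"tz":0.833,"turn":0,"fingers":40}]'; python3 go.py 554,332,45,0  554,332,32.5,0; python3 - <<'E'
from cell import optics
from h import *
b=optics.camera("scene")
cv2.imwrite("pics/p3.png",cv2.resize(b["frame"][140:420,200:560],None,fx=2,fy=2)[:,:,::-1])
E
```

```text
clock: 3.85
eef_pos: [554.5, 331.0, 116.5]
eef_rot: [-1.574, 0.001, -0.0]
wrist_force: [0.5, -0.3, -0.2]
finger_gap: 46.2
t 3.85 pos [554.5 331.  116.5] yaw [-1.574e+00  1.000e-03 -0.000e+00] gap 46.2 F [ 0.5 -0.3 -0.2]
554,332,45,0 tx ty tz turn [-0.0023  0.3574  0.0063 -0.    ]
554,332,32.5,0 tx ty tz turn [-0.0022  0.4199  0.0065 -0.    ]
```

View pics/p3.png

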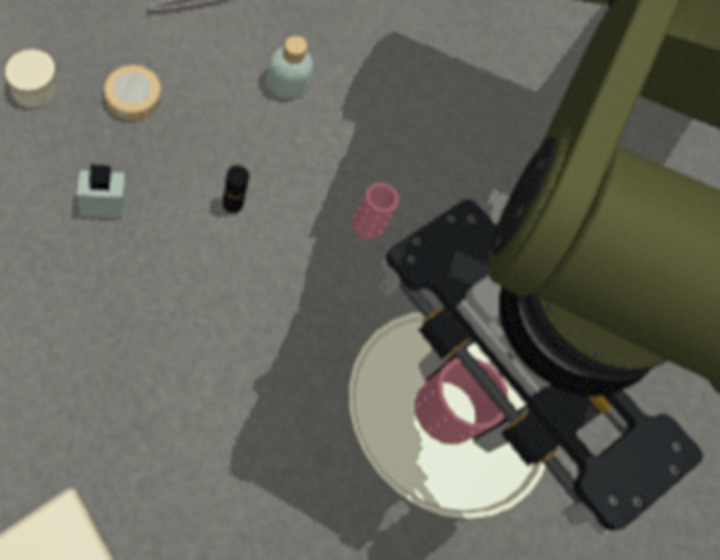

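```bash
python3 -m creep '[{"tx":-0.002,"ty":0.2,"tz":0.006,"turn":0,"fingers":40},{"tx":-0.002,"ty":0.33,"tz":0.006,"turn":0,"fingers":40},{"tx":-0.002,"ty":0.38,"tz":0.006,"turn":0,"fingers":40},{"tx":-0.002,"ty":0.405,"tz":0.006,"turn":0,"fingers":40},{"tx":-0.002,"ty":0.42,"tz":0.006,"turn":0,"fingers":40},{"tx":-0.002,"ty":0.42,"tz":0.006,"turn":0,"fingers":40},{"tx":-0.002,"ty":0.42,"tz":0.006,"turn":0,"fingers":40}]'; python3 go.py
```

```text
clock: 4.6
eef_pos: [554.7, 331.7, 33.5]
eef_rot: [-1.574, -0.0, -0.001]
wrist_force: [-0.6, 0.5, 0.4]
finger_gap: 46.3
t 4.6 pos [554.7 331.7  33.5] yaw [-1.574e+00 -0.000e+00 -1.000e-03] gap 46.3 F [-0.6  0.5  0.4]
```

```bash
python3 -m creep '[{"tx":0,"ty":0.008,"tz":0,"turn":0,"fingers":40},{"tx":0,"ty":0.01,"tz":0,"turn":0,"fingers":40},{"tx":0,"ty":0.01,"tz":0,"turn":0,"fingers":40}]'; python3 -m creep '[{"tx":0,"ty":0,"tz":0,"turn":0,"fingers":62},{"tx":0,"ty":0,"tz":0,"turn":0,"fingers":62},{"tx":0,"ty":0,"tz":0,"turn":0,"fingers":62},{"tx":0,"ty":-0.2,"tz":0,"turn":0,"fingers":62},{"tx":0,"ty":-0.4,"tz":0,"turn":0,"fingers":62},{"tx":0,"ty":-0.45,"tz":0,"turn":0,"fingers":62}]'; python3 go.py 434,-2.2,110,0
```

```text
clock: 4.9
eef_pos: [554.7, 331.8, 31.7]
eef_rot: [-1.574, -0.0, -0.001]
wrist_force: [-0.7, -0.2, -0.6]
finger_gap: 46.1
clock: 5.5
eef_pos: [556.2, 332.9, 126.6]
eef_rot: [-1.571, -0.006, -0.001]
wrist_force: [0.8, 0.1, 0.1]
finger_gap: 61.8
t 5.5 pos [556.2 332.9 126.6] yaw [-1.571e+00 -6.000e-03 -1.000e-03] gap 61.8 F [0.8 0.1 0.1]
434,-2.2,110,0 tx ty tz turn [-6.0990e-01  7.8800e-02 -1.6758e+00 -3.0000e-04]
```

```bash
python3 -m creep '[{"tx":-0.35,"ty":0,"tz":-1,"turn":0,"fingers":65},{"tx":-0.35,"ty":0,"tz":-1,"turn":0,"fingers":65},{"tx":-0.35,"ty":0,"tz":-1,"turn":0,"fingers":65},{"tx":-0.35,"ty":0,"tz":-1,"turn":0,"fingers":65},{"tx":-0.35,"ty":0,"tz":-1,"turn":0,"fingers":65},{"tx":-0.35,"ty":0,"tz":-1,"turn":0,"fingers":65}]'; python3 go.py 434,-2.2,110,0;  python3 - <<'E'
from cell import optics
from h import *
c=optics.camera("top");b=optics.camera("scene")
for n,c in(("top",c),("scene",b)):
    W=wpts(c);h=W[...,2]
    mm=(abs(h-64)<3.5)&(np.hypot(W[...,0]-554,W[...,1]-332)<40);P=W[mm]
    print(n,mm.sum(),P.mean(0) if mm.sum() else 0)
cv2.imwrite("pics/p4.png",cv2.resize(b["frame"][140:420,200:560],None,fx=2,fy=2)[:,:,::-1])
E
```

```text
clock: 6.1
eef_pos: [485.9, 131.9, 126.4]
eef_rot: [-1.57, -0.007, -0.003]
wrist_force: [0.1, 1.2, -0.2]
finger_gap: 65.1
t 6.1 pos [485.9 131.9 126.4] yaw [-1.57  -0.007 -0.003] gap 65.1 F [ 0.1  1.2 -0.2]
434,-2.2,110,0 tx ty tz turn [-0.2582  0.0798 -0.6713 -0.001 ]
top 112 [555.51386932 332.45065122  64.10322021]
scene 211 [556.07073805 333.95024115  62.4953788 ]
```

View pics/p4.png

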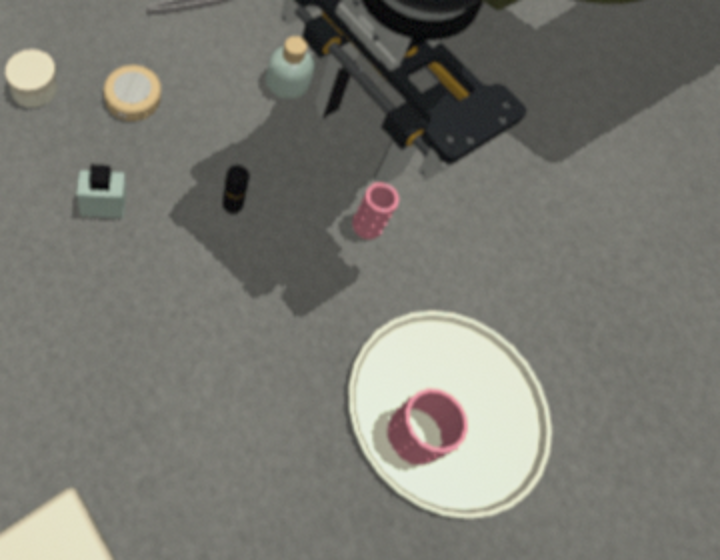

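```bash
python3 -m creep '[{"tx":-0.258,"ty":0.08,"tz":-0.67,"turn":0,"fingers":65},{"tx":-0.258,"ty":0.08,"tz":-0.67,"turn":0,"fingers":65},{"tx":-0.258,"ty":0.08,"tz":-0.67,"turn":0,"fingers":65},{"tx":-0.258,"ty":0.08,"tz":-0.67,"turn":0,"fingers":65},{"tx":-0.258,"ty":0.08,"tz":-0.67,"turn":0,"fingers":65},{"tx":-0.258,"ty":0.08,"tz":-0.67,"turn":0,"fingers":65}]'; python3 go.py 434,-2.2,10,0
```

```text
clock: 6.8
eef_pos: [435.7, 1.0, 109.8]
eef_rot: [-1.57, -0.007, 0.001]
wrist_force: [0.2, 1.0, 0.3]
finger_gap: 64.9
t 6.8 pos [435.7   1.  109.8] yaw [-1.57e+00 -7.00e-03  1.00e-03] gap 64.9 F [0.2 1.  0.3]
434,-2.2,10,0 tx ty tz turn [-1.170e-02  4.989e-01 -1.620e-02  3.000e-04]
```

```bash
python3 -m creep '[{"tx":-0.011,"ty":0.01,"tz":-0.016,"turn":0,"fingers":65},{"tx":-0.011,"ty":0.2,"tz":-0.016,"turn":0,"fingers":65},{"tx":-0.011,"ty":0.35,"tz":-0.016,"turn":0,"fingers":65},{"tx":-0.011,"ty":0.45,"tz":-0.016,"turn":0,"fingers":65},{"tx":-0.011,"ty":0.498,"tz":-0.016,"turn":0,"fingers":65},{"tx":-0.011,"ty":0.498,"tz":-0.016,"turn":0,"fingers":65},{"tx":-0.011,"ty":0.498,"tz":-0.016,"turn":0,"fingers":52},{"tx":-0.011,"ty":0.498,"tz":-0.016,"turn":0,"fingers":40},{"tx":-0.011,"ty":0.498,"tz":-0.016,"turn":0,"fingers":40},{"tx":-0.011,"ty":0.498,"tz":-0.016,"turn":0,"fingers":40},{"tx":-0.011,"ty":0.498,"tz":-0.016,"turn":0,"fingers":40}]' 30; python3 go.py; python3 -m creep '[{"tx":0,"ty":-0.1,"tz":0,"turn":0,"fingers":40},{"tx":0,"ty":-0.25,"tz":0,"turn":0,"fingers":40},{"tx":0,"ty":-0.4,"tz":0,"turn":0,"fingers":40},{"tx":0,"ty":-0.5,"tz":0,"turn":0,"fingers":40},{"tx":0,"ty":-0.5,"tz":0,"turn":0,"fingers":40}]'; python3 go.py 485,332,112,0 ;  python3 - <<'E'
from cell import optics
from h import *
b=optics.camera("scene")
cv2.imwrite("pics/p5.png",cv2.resize(b["frame"][60:340,200:560],None,fx=2,fy=2)[:,:,::-1])
E
```

```text
clock: 7.9
eef_pos: [434.7, -2.2, 11.1]
eef_rot: [-1.57, -0.009, 0.001]
wrist_force: [-2.0, 0.4, 7.8]
finger_gap: 45.0
t 7.9 pos [434.7  -2.2  11.1] yaw [-1.57e+00 -9.00e-03  1.00e-03] gap 45.0 F [-2.   0.4  7.8]
clock: 8.4
eef_pos: [435.1, -2.4, 113.4]
eef_rot: [-1.571, -0.013, 0.001]
wrist_force: [0.5, -0.9, -1.8]
finger_gap: 45.3
t 8.4 pos [435.1  -2.4 113.4] yaw [-1.571e+00 -1.300e-02  1.000e-03] gap 45.3 F [ 0.5 -0.9 -1.8]
485,332,112,0 tx ty tz turn [2.5060e-01 1.0800e-02 1.6717e+00 2.0000e-04]
```

View pics/p5.png

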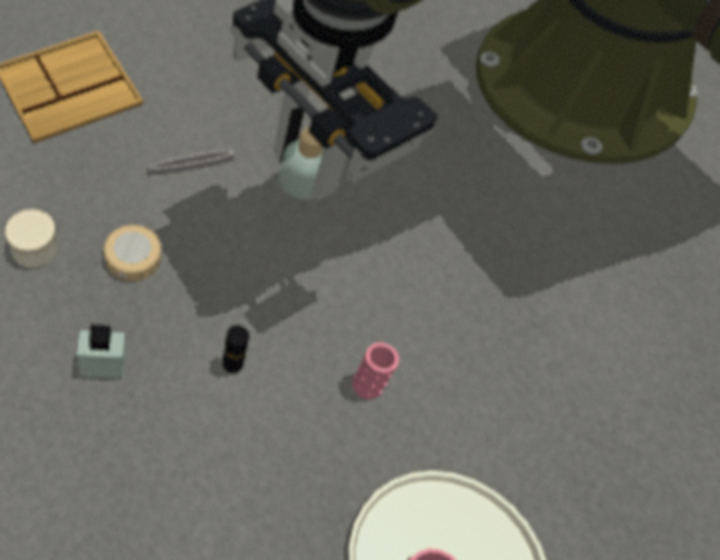

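```bash
python3 -m creep '[{"tx":0.03,"ty":0,"tz":0.1,"turn":0,"fingers":40},{"tx":0.06,"ty":0,"tz":0.3,"turn":0,"fingers":40},{"tx":0.09,"ty":0,"tz":0.5,"turn":0,"fingers":40},{"tx":0.12,"ty":0,"tz":0.7,"turn":0,"fingers":40},{"tx":0.15,"ty":0,"tz":0.9,"turn":0,"fingers":40},{"tx":0.15,"ty":0,"tz":0.95,"turn":0,"fingers":40},{"tx":0.15,"ty":0,"tz":0.95,"turn":0,"fingers":40}]'; python3 go.py 485,332,112,0
```

```text
clock: 9.15
eef_pos: [463.3, 188.5, 110.4]
eef_rot: [-1.571, -0.009, 0.003]
wrist_force: [-0.2, -0.3, -1.5]
finger_gap: 45.3
t 9.15 pos [463.3 188.5 110.4] yaw [-1.571 -0.009  0.003] gap 45.3 F [-0.2 -0.3 -1.5]
485,332,112,0 tx ty tz turn [ 0.1106 -0.0074  0.7173  0.0009]
```

```bash
python3 -m creep '[{"tx":0.03,"ty":0,"tz":0.15,"turn":0,"fingers":40},{"tx":0.06,"ty":0,"tz":0.35,"turn":0,"fingers":40},{"tx":0.09,"ty":0,"tz":0.55,"turn":0,"fingers":40},{"tx":0.11,"ty":0,"tz":0.7,"turn":0,"fingers":40},{"tx":0.11,"ty":0,"tz":0.717,"turn":0.001,"fingers":40},{"tx":0.11,"ty":0,"tz":0.717,"turn":0.001,"fingers":40},{"tx":0.11,"ty":0,"tz":0.717,"turn":0.001,"fingers":40}]'; python3 go.py 485,332,18,0;python3 - <<'E'
from cell import optics
from h import *
b=optics.camera("scene")
cv2.imwrite("pics/p6.png",cv2.resize(b["frame"][140:420,200:560],None,fx=2,fy=2)[:,:,::-1])
E
```

```text
clock: 9.85
eef_pos: [485.0, 330.2, 110.1]
eef_rot: [-1.572, -0.008, -0.001]
wrist_force: [0.5, -0.8, -1.0]
finger_gap: 45.8
t 9.85 pos [485.  330.2 110.1] yaw [-1.572e+00 -8.000e-03 -1.000e-03] gap 45.8 F [ 0.5 -0.8 -1. ]
485,332,18,0 tx ty tz turn [-0.0036  0.4604  0.0094 -0.0005]
```

View pics/p6.png

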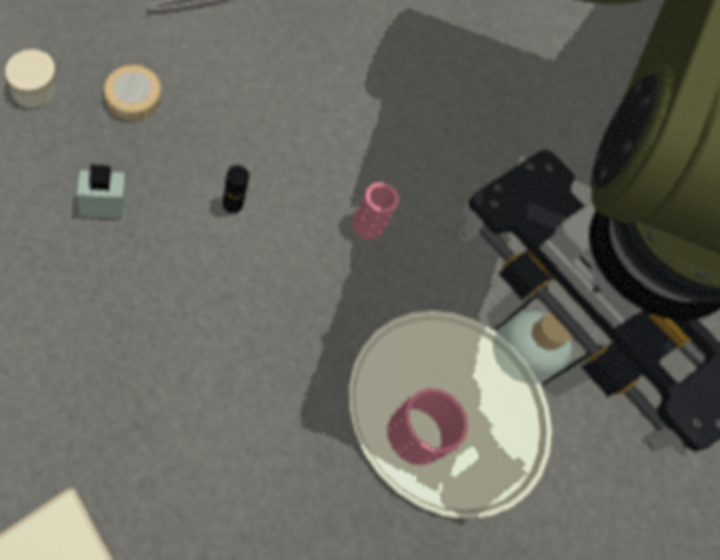

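```bash
python3 -m creep '[{"tx":-0.003,"ty":0.1,"tz":0.009,"turn":0,"fingers":40},{"tx":-0.003,"ty":0.25,"tz":0.009,"turn":0,"fingers":40},{"tx":-0.003,"ty":0.35,"tz":0.009,"turn":0,"fingers":40},{"tx":-0.003,"ty":0.42,"tz":0.009,"turn":0,"fingers":40},{"tx":-0.003,"ty":0.455,"tz":0.009,"turn":0,"fingers":40},{"tx":-0.003,"ty":0.46,"tz":0.009,"turn":0,"fingers":40},{"tx":-0.003,"ty":0.46,"tz":0.009,"turn":0,"fingers":40}]'; python3 go.py; python3 -m creep '[{"tx":0,"ty":0.006,"tz":0,"turn":0,"fingers":40},{"tx":0,"ty":0.01,"tz":0,"turn":0,"fingers":40},{"tx":0,"ty":0.012,"tz":0,"turn":0,"fingers":40},{"tx":0,"ty":0.012,"tz":0,"turn":0,"fingers":40}]'
```

```text
clock: 10.6
eef_pos: [485.6, 332.1, 19.1]
eef_rot: [-1.571, -0.009, -0.002]
wrist_force: [0.1, 0.7, -1.0]
finger_gap: 45.3
t 10.6 pos [485.6 332.1  19.1] yaw [-1.571 -0.009 -0.002] gap 45.3 F [ 0.1  0.7 -1. ]
clock: 11.0
eef_pos: [485.7, 332.1, 16.8]
eef_rot: [-1.571, -0.009, -0.002]
wrist_force: [0.1, -0.3, -0.8]
finger_gap: 45.3
```

```bash
python3 -m creep '[{"tx":0,"ty":0.004,"tz":0,"turn":0,"fingers":40},{"tx":0,"ty":0.008,"tz":0,"turn":0,"fingers":40},{"tx":0,"ty":0.009,"tz":0,"turn":0,"fingers":40},{"tx":0,"ty":0.009,"tz":0,"turn":0,"fingers":40}]'
```

```text
clock: 11.4
eef_pos: [485.8, 332.1, 15.2]
eef_rot: [-1.571, -0.009, -0.002]
wrist_force: [-0.3, -0.1, 1.5]
finger_gap: 45.4
```

```bash
python3 -m creep '[{"tx":0,"ty":0,"tz":0,"turn":0,"fingers":46},{"tx":0,"ty":0,"tz":0,"turn":0,"fingers":48},{"tx":0,"ty":0,"tz":0,"turn":0,"fingers":52},{"tx":0,"ty":0,"tz":0,"turn":0,"fingers":60},{"tx":0,"ty":0,"tz":0,"turn":0,"fingers":62},{"tx":0,"ty":-0.01,"tz":0,"turn":0,"fingers":62},{"tx":0,"ty":-0.15,"tz":0,"turn":0,"fingers":62},{"tx":0,"ty":-0.35,"tz":0,"turn":0,"fingers":62},{"tx":0,"ty":-0.5,"tz":0,"turn":0,"fingers":62},{"tx":0,"ty":-0.5,"tz":0,"turn":0,"fingers":62}]'; python3 go.py 467,167.4,110,-0.112
```

```text
clock: 12.4
eef_pos: [486.4, 333.2, 119.7]
eef_rot: [-1.567, -0.015, -0.002]
wrist_force: [-0.3, -0.1, -0.2]
finger_gap: 61.9
t 12.4 pos [486.4 333.2 119.7] yaw [-1.567 -0.015 -0.002] gap 61.9 F [-0.3 -0.1 -0.2]
467,167.4,110,-0.112 tx ty tz turn [-0.0962  0.0443 -0.8292  0.0351]
```

```bash
python3 -m creep '[{"tx":-0.096,"ty":0.044,"tz":-0.829,"turn":0.035,"fingers":48},{"tx":-0.096,"ty":0.044,"tz":-0.829,"turn":0.035,"fingers":48},{"tx":-0.096,"ty":0.044,"tz":-0.829,"turn":0.035,"fingers":48},{"tx":-0.096,"ty":0.044,"tz":-0.829,"turn":0.035,"fingers":48},{"tx":-0.096,"ty":0.044,"tz":-0.829,"turn":0.035,"fingers":48},{"tx":-0.096,"ty":0.044,"tz":-0.829,"turn":0.035,"fingers":48}]'; python3 go.py 467,167.4,25,-0.112; python3 - <<'E'
from cell import optics
from h import *
b=optics.camera("scene");W=wpts(b);h=W[...,2]
for n,z,x,y in(("perf",70,485,332),("thick",64,554,332)):
    mm=(abs(h-z)<4)&(np.hypot(W[...,0]-x,W[...,1]-y)<32);P=W[mm];print(n,len(P),P.mean(0),np.percentile(P[:,2],95))
cv2.imwrite("pics/p7.png",cv2.resize(b["frame"][140:420,200:560],None,fx=2,fy=2)[:,:,::-1])
E
```

```text
clock: 13.0
eef_pos: [467.3, 168.1, 110.0]
eef_rot: [-1.565, -0.015, -0.112]
wrist_force: [0.1, 0.5, 0.4]
finger_gap: 47.9
t 13.0 pos [467.3 168.1 110. ] yaw [-1.565 -0.015 -0.112] gap 47.9 F [0.1 0.5 0.4]
467,167.4,25,-0.112 tx ty tz turn [-0.0075  0.4249 -0.0061 -0.    ]
perf 162 [485.11648262 333.41415384  68.56640982] 70.5015809337903
thick 227 [555.78137007 333.56336055  62.34077295] 64.49197914401458
```

View pics/p7.png

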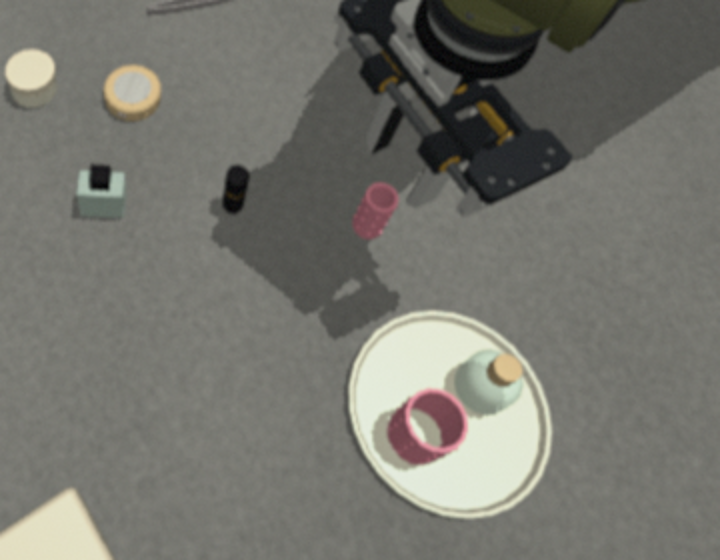

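Both dish items stand upright: perfume at (490,380), thick roller at (430,425). Next, the slim roller.

```bash
python3 -m creep '[{"tx":-0.007,"ty":0.01,"tz":-0.006,"turn":0,"fingers":48},{"tx":-0.007,"ty":0.2,"tz":-0.006,"turn":0,"fingers":48},{"tx":-0.007,"ty":0.35,"tz":-0.006,"turn":0,"fingers":48},{"tx":-0.007,"ty":0.425,"tz":-0.006,"turn":0,"fingers":48},{"tx":-0.007,"ty":0.425,"tz":-0.006,"turn":0,"fingers":48},{"tx":-0.007,"ty":0.425,"tz":-0.006,"turn":0,"fingers":22},{"tx":-0.007,"ty":0.425,"tz":-0.006,"turn":0,"fingers":22},{"tx":-0.007,"ty":0.425,"tz":-0.006,"turn":0,"fingers":22},{"tx":-0.007,"ty":0.425,"tz":-0.006,"turn":0,"fingers":22}]' 15; python3 -m creep '[{"tx":0,"ty":-0.15,"tz":0,"turn":0,"fingers":22},{"tx":0,"ty":-0.35,"tz":0,"turn":0,"fingers":22},{"tx":0,"ty":-0.5,"tz":0,"turn":0,"fingers":22},{"tx":0,"ty":-0.6,"tz":0,"turn":0,"fingers":22},{"tx":0,"ty":-0.6,"tz":0,"turn":0,"fingers":22}]'; python3 go.py 557.3,-343,140,-0.112; python3 - <<'E'
from cell import optics
from h import *
b=optics.camera("scene")
cv2.imwrite("pics/p8.png",b["frame"][:,:,::-1])
E
```

```text
clock: 13.95
eef_pos: [467.6, 168.1, 25.9]
eef_rot: [-1.565, -0.017, -0.111]
wrist_force: [-1.3, 1.0, 5.3]
finger_gap: 27.9
clock: 14.45
eef_pos: [466.7, 167.8, 148.7]
eef_rot: [-1.563, -0.021, -0.111]
wrist_force: [0.5, -0.4, -0.2]
finger_gap: 27.8
t 14.45 pos [466.7 167.8 148.7] yaw [-1.563 -0.021 -0.111] gap 27.8 F [ 0.5 -0.4 -0.2]
557.3,-343,140,-0.112 tx ty tz turn [ 7.3270e-01  3.9200e-02 -2.4886e+00  3.0000e-04]
```

View pics/p8.png

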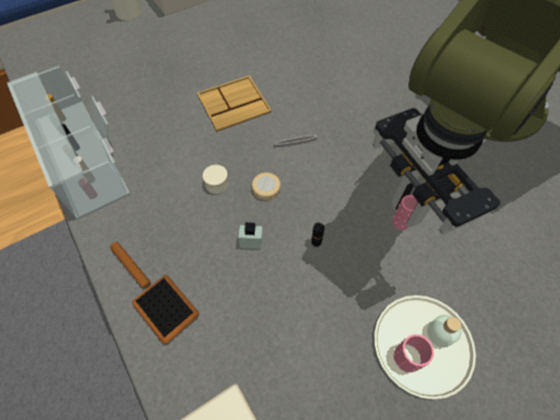

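```bash
python3 -m creep '[{"tx":0.29,"ty":0,"tz":-1,"turn":0,"fingers":22},{"tx":0.29,"ty":0,"tz":-1,"turn":0,"fingers":22},{"tx":0.29,"ty":0,"tz":-1,"turn":0,"fingers":22},{"tx":0.29,"ty":0,"tz":-1,"turn":0,"fingers":22},{"tx":0.29,"ty":0,"tz":-1,"turn":0,"fingers":22}]';  python3 -m creep '[{"tx":0.29,"ty":0,"tz":-1,"turn":0,"fingers":22},{"tx":0.29,"ty":0,"tz":-1,"turn":0,"fingers":22},{"tx":0.29,"ty":0,"tz":-1,"turn":0,"fingers":22},{"tx":0.29,"ty":0,"tz":-1,"turn":0,"fingers":22},{"tx":0.29,"ty":0,"tz":-1,"turn":0,"fingers":22}]'; python3 go.py 557.3,-343,120,-0.112
```

```text
clock: 15.0
eef_pos: [501.2, -41.6, 145.0]
eef_rot: [-1.564, -0.017, -0.115]
wrist_force: [0.1, -0.2, -0.1]
finger_gap: 27.9
clock: 15.5
eef_pos: [535.4, -250.2, 142.8]
eef_rot: [-1.564, -0.015, -0.118]
wrist_force: [-0.1, 0.9, -0.7]
finger_gap: 27.7
t 15.5 pos [ 535.4 -250.2  142.8] yaw [-1.564 -0.015 -0.118] gap 27.7 F [-0.1  0.9 -0.7]
557.3,-343,120,-0.112 tx ty tz turn [ 0.1615  0.1135 -0.4485 -0.002 ]
```

```bash
python3 -m creep '[{"tx":0.161,"ty":0.11,"tz":-0.448,"turn":-0.002,"fingers":22},{"tx":0.161,"ty":0.11,"tz":-0.448,"turn":-0.002,"fingers":22},{"tx":0.161,"ty":0.11,"tz":-0.448,"turn":-0.002,"fingers":22},{"tx":0.161,"ty":0.11,"tz":-0.448,"turn":-0.002,"fingers":22},{"tx":0.161,"ty":0.11,"tz":-0.448,"turn":-0.002,"fingers":22}]'; python3 go.py 557.3,-343,31,-0.112; python3 - <<'E'
from cell import optics
from h import *
b=optics.camera("scene")
cv2.imwrite("pics/p9.png",cv2.resize(b["frame"][0:240,140:440],None,fx=2.5,fy=2.5)[:,:,::-1])
E
```

```text
clock: 16.0
eef_pos: [557.4, -341.3, 120.5]
eef_rot: [-1.563, -0.015, -0.111]
wrist_force: [-0.4, 0.5, -0.6]
finger_gap: 27.8
t 16.0 pos [ 557.4 -341.3  120.5] yaw [-1.563 -0.015 -0.111] gap 27.8 F [-0.4  0.5 -0.6]
557.3,-343,31,-0.112 tx ty tz turn [-6.200e-03  4.475e-01 -1.200e-02  4.000e-04]
```

View pics/p9.png

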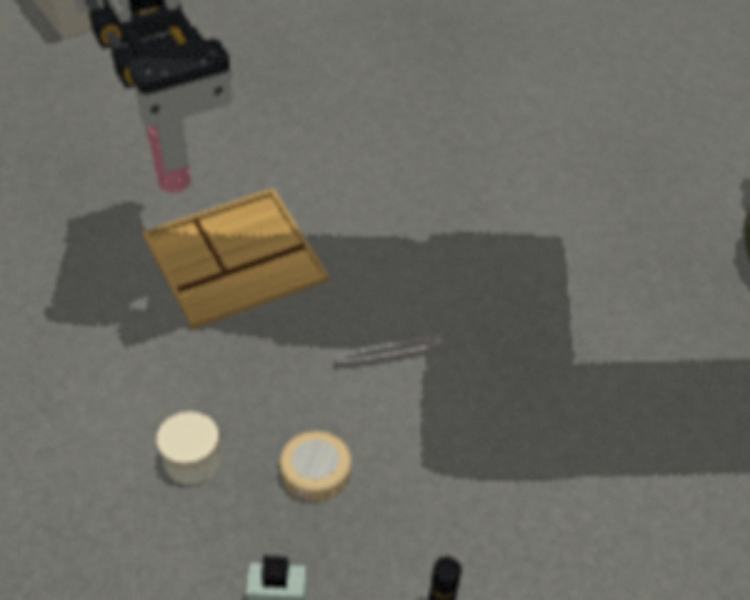

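```bash
python3 -m creep '[{"tx":-0.006,"ty":0.01,"tz":-0.012,"turn":0,"fingers":22},{"tx":-0.006,"ty":0.2,"tz":-0.012,"turn":0,"fingers":22},{"tx":-0.006,"ty":0.35,"tz":-0.012,"turn":0,"fingers":22},{"tx":-0.006,"ty":0.42,"tz":-0.012,"turn":0,"fingers":22},{"tx":-0.006,"ty":0.445,"tz":-0.012,"turn":0,"fingers":22},{"tx":-0.006,"ty":0.455,"tz":-0.012,"turn":0,"fingers":22},{"tx":-0.006,"ty":0.46,"tz":-0.012,"turn":0,"fingers":22}]'; python3 go.py
```

```text
clock: 16.75
eef_pos: [558.2, -343.4, 30.4]
eef_rot: [-1.565, -0.017, -0.11]
wrist_force: [0.4, 0.1, -1.0]
finger_gap: 28.0
t 16.75 pos [ 558.2 -343.4   30.4] yaw [-1.565 -0.017 -0.11 ] gap 28.0 F [ 0.4  0.1 -1. ]
```

```bash
python3 -m creep '[{"tx":0,"ty":0.006,"tz":0,"turn":0,"fingers":22},{"tx":0,"ty":0.008,"tz":0,"turn":0,"fingers":22},{"tx":0,"ty":0.008,"tz":0,"turn":0,"fingers":22},{"tx":0,"ty":0.008,"tz":0,"turn":0,"fingers":32},{"tx":0,"ty":0.008,"tz":0,"turn":0,"fingers":44},{"tx":0,"ty":0.008,"tz":0,"turn":0,"fingers":44},{"tx":0,"ty":0,"tz":0,"turn":0,"fingers":44},{"tx":0,"ty":-0.2,"tz":0,"turn":0,"fingers":44},{"tx":0,"ty":-0.4,"tz":0,"turn":0,"fingers":44},{"tx":0,"ty":-0.5,"tz":0,"turn":0,"fingers":44}]'; python3 go.py 461.5,-141,80,-0.34
```

```text
clock: 17.75
eef_pos: [557.2, -344.3, 134.3]
eef_rot: [-1.567, -0.021, -0.11]
wrist_force: [1.0, -0.4, -0.8]
finger_gap: 44.4
t 17.75 pos [ 557.2 -344.3  134.3] yaw [-1.567 -0.021 -0.11 ] gap 44.4 F [ 1.  -0.4 -0.8]
461.5,-141,80,-0.34 tx ty tz turn [-0.5931  0.2628  0.9569  0.0731]
```

```bash
python3 -m creep '[{"tx":0,"ty":0.1,"tz":1,"turn":0,"fingers":75},{"tx":0,"ty":0.1,"tz":1,"turn":0,"fingers":75},{"tx":0,"ty":0.1,"tz":1,"turn":0,"fingers":75},{"tx":0,"ty":0.1,"tz":1,"turn":0,"fingers":75},{"tx":0,"ty":0.1,"tz":1,"turn":0,"fingers":75}]'; python3 go.py 579.5,-70.5,80,-0.112; python3 - <<'E'
from cell import optics
from h import *
from det import tray
c=optics.camera("top");b=optics.camera("scene")
for n,c in(("top",c),("scene",b)):
    W=wpts(c);h=W[...,2]
    mm=(abs(h-63)<4)&(np.hypot(W[...,0]-557,W[...,1]+343)<30);P=W[mm];print(n,len(P),P.mean(0) if len(P) else 0)
    u,v=map(int,proj(c,[461,-141,5])); u2,v2=map(int,proj(c,[519,-317,5]))
    a=cv2.resize(c["frame"][v-35:v+35,u-35:u+35],(390,390),interpolation=cv2.INTER_CUBIC);d=cv2.resize(c["frame"][max(0,v2-45):v2+45,u2-45:u2+45],(390,390))
    cv2.imwrite(f"pics/p10{n}.png",np.hstack([a,d])[:,:,::-1]); print(n,"origins",u-35,v-35)
    np.savez(n+"1.npz",**c)
E
```

```text
clock: 18.25
eef_pos: [579.9, -140.4, 115.0]
eef_rot: [-1.566, -0.02, -0.105]
wrist_force: [0.9, 0.5, -0.0]
finger_gap: 74.8
t 18.25 pos [ 579.9 -140.4  115. ] yaw [-1.566 -0.02  -0.105] gap 74.8 F [ 0.9  0.5 -0. ]
579.5,-70.5,80,-0.112 tx ty tz turn [-0.0424  0.1755  0.3465  0.0021]
top 58 [ 556.21246954 -340.67061864   63.22562899]
top origins 304 224
scene 45 [ 557.66529986 -341.03837896   60.73727594]
scene origins 260 105
```

View pics/p10top.png

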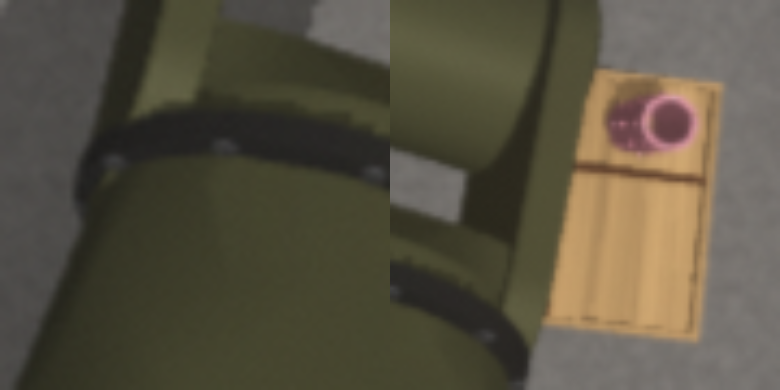

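View pics/p10scene.png

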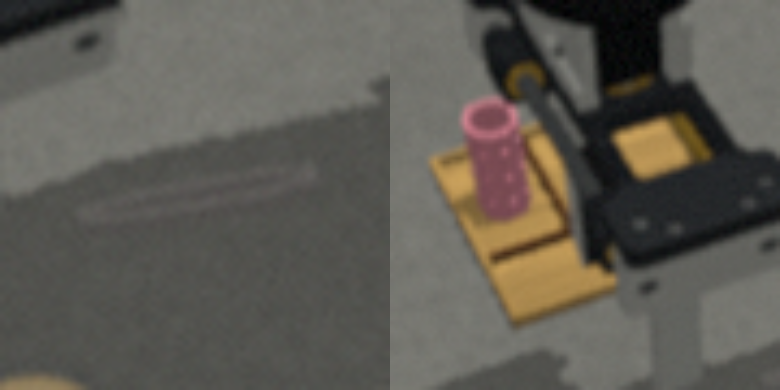

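```bash
python3 - <<'E'
from h import *
for n,pts in(("top",[(348,240),(334,278.7)]),("scene",[(274.4,143.2),(316.6,136.4)])):
    c=dict(np.load(n+"0.npz")); a,b=[cast(c,*p,8)[:2] for p in pts]
    d=a-b; print(n,(a+b)/2,np.hypot(*d),np.arctan2(d[1],d[0]))
for n in("top","scene"):
    c=dict(np.load(n+"0.npz"));W=wpts(c);h=W[...,2]
    dd=W[...,:2]-[461.5,-141]; e=np.array([np.cos(-.34),np.sin(-.34)]); 
    mm=(h>5)&(h<13)&(abs(dd@e)<60)&(abs(dd@[-e[1],e[0]])<12); P=W[mm][:,:2].astype(np.float32)
    print(n,len(P),cv2.minAreaRect(P),cv2.fitLine(P,cv2.DIST_HUBER,0,.01,.01).ravel())
E
python3 go.py 579.5,-70.5,80,-0.112 
```

```text
top [ 460.59821682 -144.43348758] 92.704165082493 -0.35560837969200004
scene [ 460.41711799 -140.80143294] 94.88513433267956 -0.3590955454911019
top 118 ((457.6849060058594, -137.16680908203125), (17.516681671142578, 105.30303192138672), 72.4542236328125) [ 9.4165105e-01 -3.3659080e-01  4.5994070e+02 -1.4059727e+02]
scene 155 ((461.5625305175781, -141.28903198242188), (15.252816200256348, 96.66848754882812), 70.47499084472656) [ 9.4787836e-01 -3.1863248e-01  4.6293201e+02 -1.4068405e+02]
t 18.35 pos [ 579.8 -144.8  115.4] yaw [-1.567 -0.021 -0.108] gap 74.8 F [ 0.  -1.5 -0.6]
579.5,-70.5,80,-0.112 tx ty tz turn [-0.0456  0.1772  0.3687  0.0012]
```

```bash
python3 -m creep '[{"tx":-0.045,"ty":0.18,"tz":0.369,"turn":0.001,"fingers":78},{"tx":-0.045,"ty":0.18,"tz":0.369,"turn":0.001,"fingers":78},{"tx":-0.045,"ty":0.18,"tz":0.369,"turn":0.001,"fingers":78},{"tx":-0.045,"ty":0.18,"tz":0.369,"turn":0.001,"fingers":78},{"tx":-0.045,"ty":0.18,"tz":0.369,"turn":0.001,"fingers":78}]'; python3 go.py 579.5,-70.5,7,-0.112; python3 - <<'E'
from cell import optics
from h import *
b=optics.camera("scene")
cv2.imwrite("pics/p11.png",cv2.resize(b["frame"][80:280,140:440],None,fx=2.5,fy=2.5)[:,:,::-1])
E
```

```text
clock: 18.85
eef_pos: [580.1, -72.2, 80.2]
eef_rot: [-1.567, -0.023, -0.113]
wrist_force: [0.4, -0.1, -0.8]
finger_gap: 77.7
t 18.85 pos [580.1 -72.2  80.2] yaw [-1.567 -0.023 -0.113] gap 77.7 F [ 0.4 -0.1 -0.8]
579.5,-70.5,7,-0.112 tx ty tz turn [-0.012   0.3657  0.0069 -0.0004]
```

View pics/p11.png

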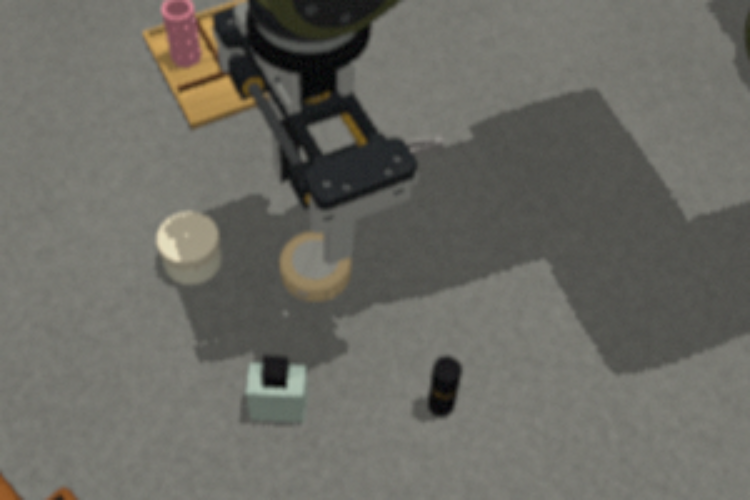

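```bash
python3 -m creep '[{"tx":-0.012,"ty":0.15,"tz":0.007,"turn":0,"fingers":78},{"tx":-0.012,"ty":0.27,"tz":0.007,"turn":0,"fingers":78},{"tx":-0.012,"ty":0.34,"tz":0.007,"turn":0,"fingers":78},{"tx":-0.012,"ty":0.367,"tz":0.007,"turn":0,"fingers":78},{"tx":-0.012,"ty":0.37,"tz":0.007,"turn":0,"fingers":78},{"tx":-0.012,"ty":0.37,"tz":0.007,"turn":0,"fingers":78}]'; python3 -m creep '[{"tx":0,"ty":0.005,"tz":0,"turn":0,"fingers":66},{"tx":0,"ty":0.005,"tz":0,"turn":0,"fingers":52},{"tx":0,"ty":0.005,"tz":0,"turn":0,"fingers":52},{"tx":0,"ty":0.005,"tz":0,"turn":0,"fingers":52},{"tx":0,"ty":0.005,"tz":0,"turn":0,"fingers":52}]' 25
```

```text
clock: 19.5
eef_pos: [580.1, -70.7, 7.1]
eef_rot: [-1.567, -0.024, -0.113]
wrist_force: [0.1, 0.4, -0.3]
finger_gap: 78.1
clock: 20.0
eef_pos: [580.4, -70.8, 6.6]
eef_rot: [-1.568, -0.025, -0.113]
wrist_force: [-1.8, -0.5, 6.1]
finger_gap: 57.0
```

```bash
python3 -m creep '[{"tx":0,"ty":-0.1,"tz":0,"turn":0,"fingers":52},{"tx":0,"ty":-0.25,"tz":0,"turn":0,"fingers":52},{"tx":0,"ty":-0.4,"tz":0,"turn":0,"fingers":52},{"tx":0,"ty":-0.5,"tz":0,"turn":0,"fingers":52},{"tx":0,"ty":-0.5,"tz":0,"turn":0,"fingers":52}]'; python3 go.py 491.7,-336.3,110,-0.112;python3 - <<'E'
from cell import optics
from h import *
b=optics.camera("scene")
cv2.imwrite("pics/p12.png",cv2.resize(b["frame"][60:260,140:440],None,fx=2.5,fy=2.5)[:,:,::-1])
E
```

```text
clock: 20.5
eef_pos: [579.0, -70.9, 109.1]
eef_rot: [-1.568, -0.029, -0.113]
wrist_force: [0.1, -0.4, 0.1]
finger_gap: 57.1
t 20.5 pos [579.  -70.9 109.1] yaw [-1.568 -0.029 -0.113] gap 57.1 F [ 0.1 -0.4  0.1]
491.7,-336.3,110,-0.112 tx ty tz turn [-2.8320e-01 -1.6700e-02 -1.3676e+00 -5.0000e-04]
```

View pics/p12.png

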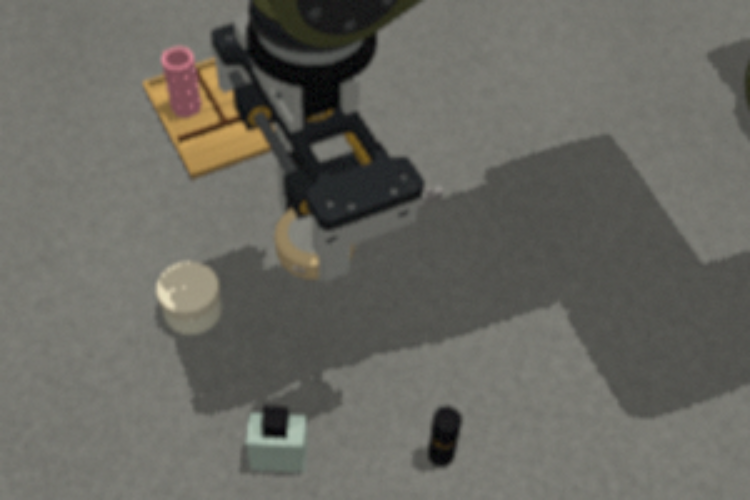

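```bash
python3 -m creep '[{"tx":-0.2,"ty":-0.01,"tz":-0.95,"turn":0,"fingers":52},{"tx":-0.2,"ty":-0.01,"tz":-0.95,"turn":0,"fingers":52},{"tx":-0.2,"ty":-0.01,"tz":-0.95,"turn":0,"fingers":52},{"tx":-0.2,"ty":-0.01,"tz":-0.95,"turn":0,"fingers":52},{"tx":-0.2,"ty":-0.01,"tz":-0.95,"turn":0,"fingers":52}]'; python3 go.py 491.7,-336.3,110,-0.112
```

```text
clock: 21.05
eef_pos: [514.6, -259.0, 105.5]
eef_rot: [-1.567, -0.024, -0.118]
wrist_force: [-0.1, 0.7, -0.6]
finger_gap: 57.0
t 21.05 pos [ 514.6 -259.   105.5] yaw [-1.567 -0.024 -0.118] gap 57.0 F [-0.1  0.7 -0.6]
491.7,-336.3,110,-0.112 tx ty tz turn [-0.0676 -0.0255 -0.3973 -0.002 ]
```

```bash
python3 -m creep '[{"tx":-0.068,"ty":-0.02,"tz":-0.397,"turn":-0.002,"fingers":52},{"tx":-0.068,"ty":-0.02,"tz":-0.397,"turn":-0.002,"fingers":52},{"tx":-0.068,"ty":-0.02,"tz":-0.397,"turn":-0.002,"fingers":52},{"tx":-0.068,"ty":-0.02,"tz":-0.397,"turn":-0.002,"fingers":52},{"tx":-0.068,"ty":-0.02,"tz":-0.397,"turn":-0.002,"fingers":52}]'; python3 go.py 491.7,-336.3,13,-0.112; python3 - <<'E'
from cell import optics
from h import *
b=optics.camera("scene")
cv2.imwrite("pics/p13.png",cv2.resize(b["frame"][0:200,140:440],None,fx=2.5,fy=2.5)[:,:,::-1])
E
```

```text
clock: 21.55
eef_pos: [491.9, -334.9, 108.0]
eef_rot: [-1.566, -0.023, -0.111]
wrist_force: [0.0, 0.7, -1.0]
finger_gap: 56.8
t 21.55 pos [ 491.9 -334.9  108. ] yaw [-1.566 -0.023 -0.111] gap 56.8 F [ 0.   0.7 -1. ]
491.7,-336.3,13,-0.112 tx ty tz turn [-1.090e-02  4.749e-01 -8.900e-03  3.000e-04]
```

View pics/p13.png

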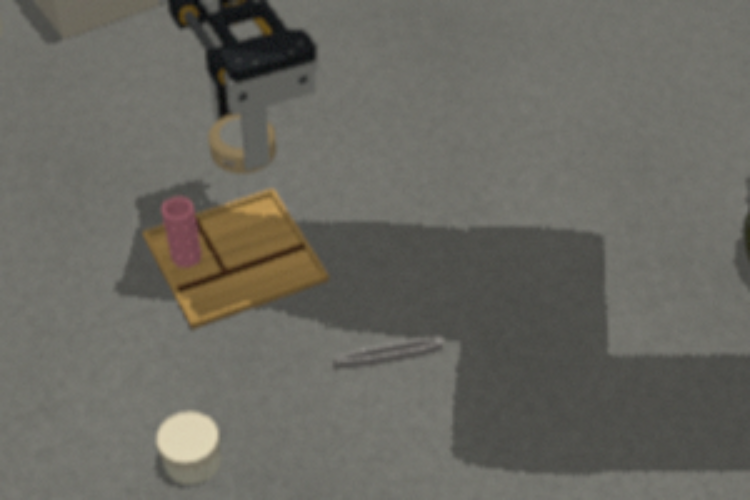

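```bash
python3 -m creep '[{"tx":-0.011,"ty":0.01,"tz":-0.009,"turn":0,"fingers":52},{"tx":-0.011,"ty":0.2,"tz":-0.009,"turn":0,"fingers":52},{"tx":-0.011,"ty":0.35,"tz":-0.009,"turn":0,"fingers":52},{"tx":-0.011,"ty":0.44,"tz":-0.009,"turn":0,"fingers":52},{"tx":-0.011,"ty":0.475,"tz":-0.009,"turn":0,"fingers":52},{"tx":-0.011,"ty":0.48,"tz":-0.009,"turn":0,"fingers":52},{"tx":-0.011,"ty":0.48,"tz":-0.009,"turn":0,"fingers":52}]'; python3 go.py 491.7,-336.3,10,-0.112
```

```text
clock: 22.3
eef_pos: [492.3, -336.4, 13.1]
eef_rot: [-1.567, -0.024, -0.11]
wrist_force: [-0.5, 0.2, -0.3]
finger_gap: 57.0
t 22.3 pos [ 492.3 -336.4   13.1] yaw [-1.567 -0.024 -0.11 ] gap 57.0 F [-0.5  0.2 -0.3]
491.7,-336.3,10,-0.112 tx ty tz turn [-0.0037  0.0155  0.0001  0.0006]
```

```bash
python3 -m creep '[{"tx":-0.003,"ty":0.008,"tz":0,"turn":0,"fingers":52},{"tx":-0.003,"ty":0.014,"tz":0,"turn":0,"fingers":52},{"tx":-0.003,"ty":0.016,"tz":0,"turn":0,"fingers":52},{"tx":-0.003,"ty":0.016,"tz":0,"turn":0,"fingers":52}]'; python3 -m creep '[{"tx":0,"ty":0,"tz":0,"turn":0,"fingers":60},{"tx":0,"ty":0,"tz":0,"turn":0,"fingers":68},{"tx":0,"ty":0,"tz":0,"turn":0,"fingers":68},{"tx":0,"ty":-0.05,"tz":0,"turn":0,"fingers":68},{"tx":0,"ty":-0.25,"tz":0,"turn":0,"fingers":68},{"tx":0,"ty":-0.45,"tz":0,"turn":0,"fingers":68},{"tx":0,"ty":-0.45,"tz":0,"turn":0,"fingers":68}]'; python3 go.py 461,-141,100,-0.34
```

```text
clock: 22.7
eef_pos: [491.9, -336.4, 10.1]
eef_rot: [-1.568, -0.024, -0.11]
wrist_force: [0.6, -0.6, -1.4]
finger_gap: 57.1
clock: 23.4
eef_pos: [491.6, -338.0, 106.4]
eef_rot: [-1.572, -0.032, -0.11]
wrist_force: [-0.1, 0.1, 0.5]
finger_gap: 67.5
t 23.4 pos [ 491.6 -338.   106.4] yaw [-1.572 -0.032 -0.11 ] gap 67.5 F [-0.1  0.1  0.5]
461,-141,100,-0.34 tx ty tz turn [-0.2609  0.022   0.9622  0.0732]
```

```bash
python3 -m creep '[{"tx":-0.261,"ty":0.02,"tz":0.962,"turn":0.073,"fingers":32},{"tx":-0.261,"ty":0.02,"tz":0.962,"turn":0.073,"fingers":32},{"tx":-0.261,"ty":0.02,"tz":0.962,"turn":0.073,"fingers":32},{"tx":-0.261,"ty":0.02,"tz":0.962,"turn":0.073,"fingers":32},{"tx":-0.261,"ty":0.02,"tz":0.962,"turn":0.073,"fingers":32},{"tx":-0.261,"ty":0.02,"tz":0.962,"turn":0.073,"fingers":32}]'; python3 go.py 461,-141,40,-0.34 461,-141,5,-0.34; python3 - <<'E'
from cell import optics
from h import *
b=optics.camera("scene");c=optics.camera("top")
for n,c in(("top",c),("scene",b)):
    W=wpts(c);h=W[...,2]
    mm=(abs(h-23)<4)&(np.hypot(W[...,0]-492,W[...,1]+336)<35);P=W[mm];print(n,len(P),P.mean(0) if len(P) else 0)
cv2.imwrite("pics/p14.png",cv2.resize(b["frame"][0:200,140:440],None,fx=2.5,fy=2.5)[:,:,::-1])
E
```

```text
clock: 24.0
eef_pos: [461.3, -140.5, 101.0]
eef_rot: [-1.565, -0.033, -0.338]
wrist_force: [-0.6, -0.1, -0.8]
finger_gap: 32.1
t 24.0 pos [ 461.3 -140.5  101. ] yaw [-1.565 -0.033 -0.338] gap 32.1 F [-0.6 -0.1 -0.8]
461,-141,40,-0.34 tx ty tz turn [-0.0104  0.3047 -0.0043  0.0007]
461,-141,5,-0.34 tx ty tz turn [-0.0161  0.4796 -0.0053  0.0007]
top 495 [ 490.78929918 -333.7229068    22.9996419 ]
scene 305 [ 492.24046664 -333.03718265   21.12089881]
```

View pics/p14.png

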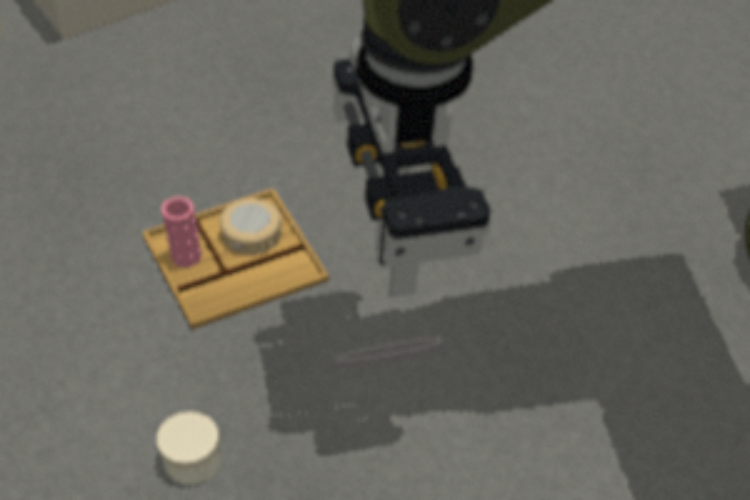

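```bash
python3 -m creep '[{"tx":-0.008,"ty":0.15,"tz":-0.004,"turn":0,"fingers":32},{"tx":-0.01,"ty":0.3,"tz":-0.004,"turn":0,"fingers":32},{"tx":-0.014,"ty":0.42,"tz":-0.005,"turn":0,"fingers":32},{"tx":-0.016,"ty":0.47,"tz":-0.005,"turn":0,"fingers":32},{"tx":-0.016,"ty":0.477,"tz":-0.005,"turn":0,"fingers":32},{"tx":-0.016,"ty":0.477,"tz":-0.005,"turn":0,"fingers":32}]'; python3 go.py 461,-141,5,-0.34;python3 - <<'E'
from cell import optics
from h import *
b=optics.camera("scene")
cv2.imwrite("pics/p15.png",cv2.resize(b["frame"][60:210,200:400],None,fx=3.5,fy=3.5)[:,:,::-1])
E
```

```text
clock: 24.7
eef_pos: [461.4, -142.8, 5.8]
eef_rot: [-1.565, -0.033, -0.341]
wrist_force: [0.7, -0.3, 0.0]
finger_gap: 31.9
t 24.7 pos [ 461.4 -142.8    5.8] yaw [-1.565 -0.033 -0.341] gap 31.9 F [ 0.7 -0.3  0. ]
461,-141,5,-0.34 tx ty tz turn [-0.005   0.0038  0.008  -0.0002]
```

View pics/p15.png

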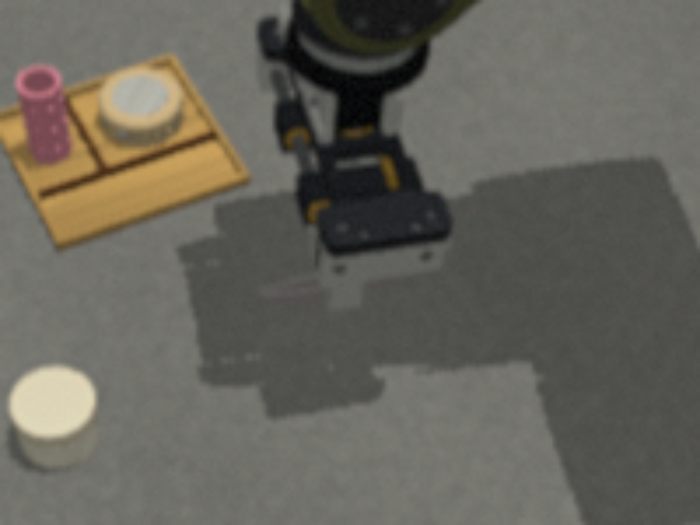

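```bash
python3 -m creep '[{"tx":0,"ty":0.002,"tz":0.005,"turn":0,"fingers":20},{"tx":0,"ty":0.002,"tz":0.005,"turn":0,"fingers":6},{"tx":0,"ty":0.002,"tz":0.005,"turn":0,"fingers":6},{"tx":0,"ty":0.002,"tz":0.005,"turn":0,"fingers":6},{"tx":0,"ty":0.002,"tz":0.005,"turn":0,"fingers":6},{"tx":0,"ty":0.002,"tz":0.005,"turn":0,"fingers":6}]' 20; python3 -m creep '[{"tx":0,"ty":-0.05,"tz":0,"turn":0,"fingers":6},{"tx":0,"ty":-0.2,"tz":0,"turn":0,"fingers":6},{"tx":0,"ty":-0.35,"tz":0,"turn":0,"fingers":6},{"tx":0,"ty":-0.4,"tz":0,"turn":0,"fingers":6},{"tx":0,"ty":-0.4,"tz":0,"turn":0,"fingers":6}]'; python3 go.py 523.5,-277.5,90,-0.112; python3 - <<'E'
from cell import optics
from h import *
b=optics.camera("scene")
cv2.imwrite("pics/p16.png",cv2.resize(b["frame"][60:210,200:400],None,fx=3.5,fy=3.5)[:,:,::-1])
E
```

```text
clock: 25.35
eef_pos: [462.2, -141.9, 6.2]
eef_rot: [-1.565, -0.034, -0.34]
wrist_force: [-1.3, -0.1, 6.8]
finger_gap: 11.1
clock: 25.85
eef_pos: [460.1, -141.6, 87.5]
eef_rot: [-1.565, -0.037, -0.34]
wrist_force: [-0.0, 0.7, 0.0]
finger_gap: 11.1
t 25.85 pos [ 460.1 -141.6   87.5] yaw [-1.565 -0.037 -0.34 ] gap 11.1 F [-0.   0.7  0. ]
523.5,-277.5,90,-0.112 tx ty tz turn [ 0.5258  0.0041 -0.5346 -0.0727]
```

View pics/p16.png

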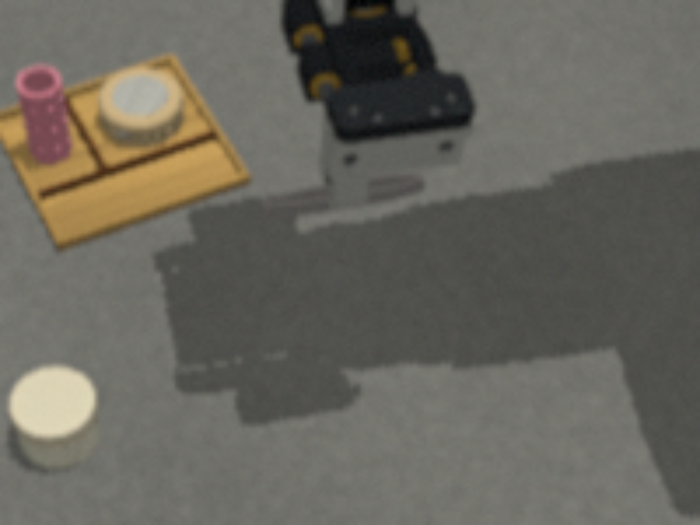

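```bash
python3 -m creep '[{"tx":0.526,"ty":0,"tz":-0.535,"turn":-0.073,"fingers":6},{"tx":0.526,"ty":0,"tz":-0.535,"turn":-0.073,"fingers":6},{"tx":0.526,"ty":0,"tz":-0.535,"turn":-0.073,"fingers":6},{"tx":0.526,"ty":0,"tz":-0.535,"turn":-0.073,"fingers":6},{"tx":0.526,"ty":0,"tz":-0.535,"turn":-0.073,"fingers":6},{"tx":0.526,"ty":0,"tz":-0.535,"turn":-0.073,"fingers":6}]'; python3 go.py 523.5,-277,40,-0.112 523.5,-277,11,-0.112; python3 - <<'E'
from cell import optics
from h import *
b=optics.camera("scene")
cv2.imwrite("pics/p17.png",cv2.resize(b["frame"][20:170,170:370],None,fx=3.5,fy=3.5)[:,:,::-1])
E
```

```text
clock: 26.5
eef_pos: [522.1, -276.2, 88.1]
eef_rot: [-1.572, -0.033, -0.111]
wrist_force: [0.1, 0.2, -0.2]
finger_gap: 11.8
t 26.5 pos [ 522.1 -276.2   88.1] yaw [-1.572 -0.033 -0.111] gap 11.8 F [ 0.1  0.2 -0.2]
523.5,-277,40,-0.112 tx ty tz turn [-0.0009  0.2404 -0.0028  0.0005]
523.5,-277,11,-0.112 tx ty tz turn [-0.0057  0.3853 -0.0026  0.0005]
```

View pics/p17.png

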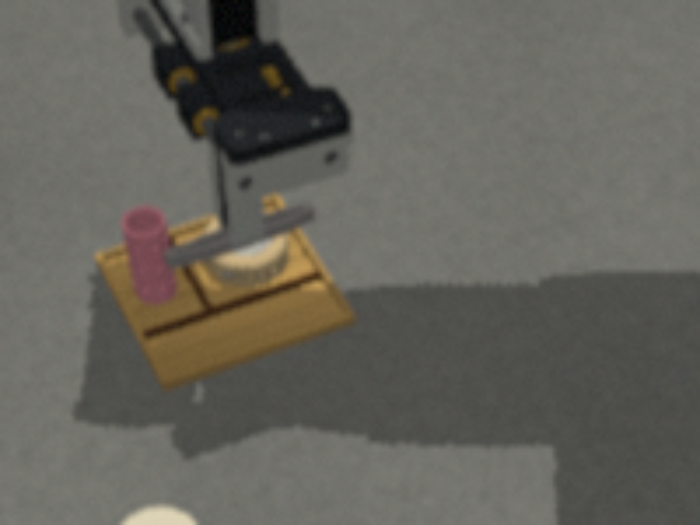

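```bash
python3 -m creep '[{"tx":0,"ty":0.12,"tz":-0.002,"turn":0,"fingers":6},{"tx":-0.001,"ty":0.24,"tz":-0.002,"turn":0,"fingers":6},{"tx":-0.004,"ty":0.34,"tz":-0.002,"turn":0,"fingers":6},{"tx":-0.005,"ty":0.38,"tz":-0.002,"turn":0,"fingers":6},{"tx":-0.006,"ty":0.39,"tz":-0.002,"turn":0,"fingers":6},{"tx":-0.006,"ty":0.392,"tz":-0.002,"turn":0,"fingers":6},{"tx":-0.006,"ty":0.392,"tz":-0.002,"turn":0,"fingers":6}]'; python3 go.py 523.5,-277.2,10,-0.112
```

```text
clock: 27.25
eef_pos: [524.2, -276.9, 11.2]
eef_rot: [-1.573, -0.035, -0.11]
wrist_force: [-0.4, -0.6, -0.7]
finger_gap: 11.6
t 27.25 pos [ 524.2 -276.9   11.2] yaw [-1.573 -0.035 -0.11 ] gap 11.6 F [-0.4 -0.6 -0.7]
523.5,-277.2,10,-0.112 tx ty tz turn [-0.0036  0.0061 -0.0016  0.0007]
```

```bash
python3 -m creep '[{"tx":-0.003,"ty":0.006,"tz":-0.001,"turn":0,"fingers":6},{"tx":-0.003,"ty":0.008,"tz":-0.001,"turn":0,"fingers":6},{"tx":-0.003,"ty":0.008,"tz":-0.001,"turn":0,"fingers":6}]'; python3 -m creep '[{"tx":0,"ty":0,"tz":0,"turn":0,"fingers":14},{"tx":0,"ty":0,"tz":0,"turn":0,"fingers":22},{"tx":0,"ty":0,"tz":0,"turn":0,"fingers":22},{"tx":0,"ty":-0.1,"tz":0,"turn":0,"fingers":22},{"tx":0,"ty":-0.3,"tz":0,"turn":0,"fingers":22},{"tx":0,"ty":-0.5,"tz":0,"turn":0,"fingers":22},{"tx":0,"ty":-0.6,"tz":0,"turn":0,"fingers":22}]'; python3 -m creep '[{"tx":-0.3,"ty":-0.2,"tz":0.9,"turn":0,"fingers":22},{"tx":-0.3,"ty":-0.2,"tz":0.9,"turn":0,"fingers":22},{"tx":-0.3,"ty":-0.2,"tz":0.9,"turn":0,"fingers":22},{"tx":-0.3,"ty":-0.2,"tz":0.9,"turn":0,"fingers":22},{"tx":-0.3,"ty":-0.2,"tz":0.9,"turn":0,"fingers":22},{"tx":-0.3,"ty":-0.2,"tz":0.9,"turn":0,"fingers":22}]'; python3 - <<'E'
from cell import optics
from h import *
for n in("top","scene"):
    c=optics.camera(n); cv2.imwrite(f"pics/p18{n}.png",c["frame"][:,:,::-1]); np.savez(n+"2.npz",**c)
    u,v=map(int,proj(c,[519,-317,5])); cv2.imwrite(f"pics/p18{n}t.png",cv2.resize(c["frame"][max(0,v-45):v+45,u-50:u+50],None,fx=6,fy=6,interpolation=cv2.INTER_CUBIC)[:,:,::-1])
E
```

```text
clock: 27.55
eef_pos: [523.7, -277.2, 9.9]
eef_rot: [-1.573, -0.036, -0.11]
wrist_force: [-0.0, -0.1, -0.1]
finger_gap: 11.7
clock: 28.25
eef_pos: [520.2, -276.9, 133.4]
eef_rot: [-1.575, -0.039, -0.11]
wrist_force: [0.2, -0.9, -0.1]
finger_gap: 22.0
clock: 28.85
eef_pos: [479.0, -90.7, 170.6]
eef_rot: [-1.575, -0.04, -0.108]
wrist_force: [0.4, 0.3, -1.3]
finger_gap: 22.0
```

View pics/p18topt.png

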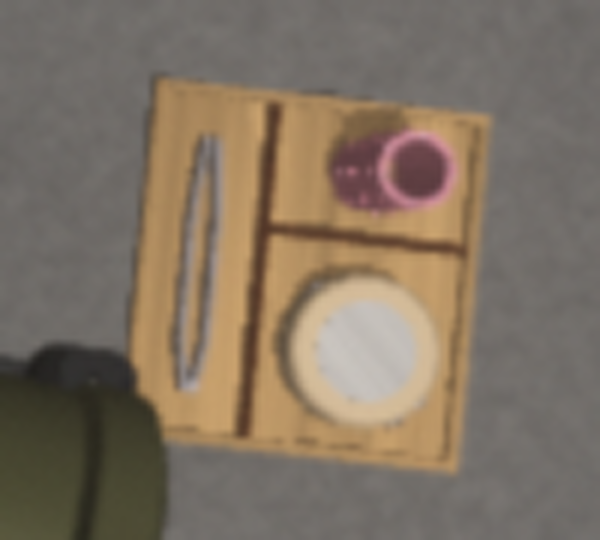

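View pics/p18scene.png

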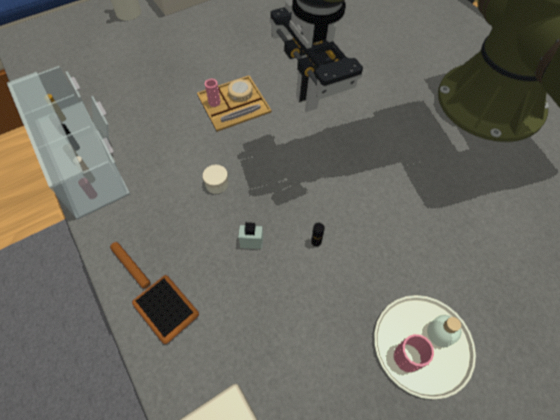

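View pics/p18scenet.png

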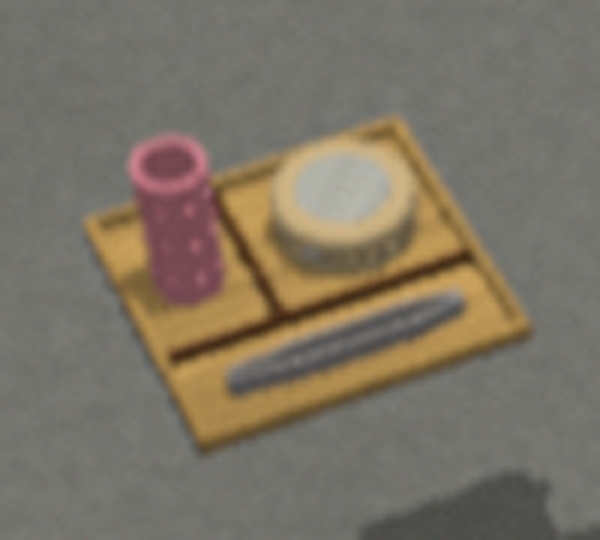

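```bash
python3 - <<'E'
from h import *
T=np.array([519.2,-316.5]);ps=-.112;R=np.array([[np.cos(ps),-np.sin(ps)],[np.sin(ps),np.cos(ps)]])
ini={"lip":(561.3,82.4),"jar":(659.3,-135),"sq":(665.3,17.5)}
for n in("top","scene"):
    c=dict(np.load(n+"2.npz"));W=wpts(c);h=W[...,2]
    for k,z,x,y,r in(("compact",23,492,-336,35),("slim",63,557,-343,25),("tweez",13,523,-277,50),("perf",70,485,332,20),("thick",64,555,332,32),("lip",62,561,82,25),("jar",36,659,-135,35),("sq",66,665,18,25)):
        zz=z-(1.9 if n=="scene" else 0)
        mm=(abs(h-zz)<3)&(np.hypot(W[...,0]-x,W[...,1]-y)<r)
        if k=="tweez": mm&=abs(W[...,1]-y)<18
        P=W[mm]
        if len(P)<5: print(n,k,"none");continue
        A=np.c_[P[:,:2]-P[:,:2].mean(0),np.ones(len(P))];s=np.linalg.lstsq(A,P[:,2],rcond=None)[0]
        m=P.mean(0);o=(m[:2]-T)@R if k in("compact","slim","tweez") else m[:2]-[520,332] if k in("perf","thick") else m[:2]-ini[k]
        print(n,k,len(P),np.round(m,1),"rel",np.round(o,1),"slope",np.round(s[:2],3))
E
```

```text
top compact 428 [ 490.4 -333.6   23. ] rel [-26.8 -20.2] slope [ 0.001 -0.002]
top slim 54 [ 557.8 -341.3   63.2] rel [ 41.1 -20.4] slope [ 0.001 -0.006]
top tweez 122 [ 522.4 -276.2   12.6] rel [-1.3 40.4] slope [0.008 0.043]
top perf 77 [484.6 333.2  70.3] rel [-35.4   1.2] slope [-0.055 -0.03 ]
top thick 98 [555.  333.   63.9] rel [35.  1.] slope [ 0.002 -0.003]
top lip 66 [561.4  82.6  62.2] rel [0.1 0.2] slope [-0.01   0.031]
top jar 341 [ 659.1 -135.7   36.2] rel [-0.2 -0.7] slope [-0.012  0.001]
top sq 59 [665.9  17.8  66.1] rel [0.6 0.3] slope [-0.027  0.004]
scene compact 327 [ 492.1 -332.7   20.8] rel [-25.1 -19.2] slope [ 0.001 -0.003]
scene slim 51 [ 557.5 -340.7   60.2] rel [ 40.7 -19.7] slope [-0.026  0.009]
scene tweez 131 [ 524.7 -275.6   10.2] rel [ 0.8 41.3] slope [0.007 0.07 ]
scene perf 163 [485.2 333.3  68.4] rel [-34.8   1.3] slope [-0.031 -0.025]
scene thick 239 [556.1 333.4  62.3] rel [36.1  1.4] slope [-0.003  0.009]
scene lip 98 [561.9  82.9  60.1] rel [0.6 0.5] slope [-0.039 -0.013]
scene jar 396 [ 660.  -134.1   34. ] rel [0.7 0.9] slope [-0.001 -0.002]
scene sq 94 [666.   18.2  64. ] rel [0.7 0.7] slope [-0.004 -0.033]
```

Everything lies within tolerance and the gripper is clear of all objects, so I'm handing the job in.

```bash
python3 -c "
from cell import manip,monitor
print(manip.sign_off()); print(monitor.read_state()['clock'])"
```

```text
the job is handed in; nothing more can be done
None
the job is handed in; nothing more can be done
```

Both kits are made up and the job was handed in at about 29 s of the 128 s allowed. My last checks, with both cameras after the gripper had moved clear, put every item within tolerance; `sign_off` itself gives no verdict.

| Item | Measured (top / scene camera, mm) | Target or limit (mm) |
|---|---|---|
| Compact, tray frame | (-27, -20) / (-25, -19), flat | (-25, -22), ±13 |
| Slim roller, tray frame | (41, -20) / (41, -20), upright | (41, -22), ±12 by ±27 |
| Tweezers, tray frame | (-1, 40) / (1, 41), lying along the slot | (0, 40), ±20 by ±17 |
| Perfume, from dish centre | about 35 | under 56 |
| Thick roller, from dish centre | about 35 | under 53 |
| Square bottle, lipstick, jar | moved under 1.2 from their starts | under 20 |

- **Perfume:** I lowered it until the wrist force showed contact with the dish floor, then opened the fingers in small steps.
- **Disagreements:** the two cameras differ by up to about 2 mm in position and height, which matches the stated calibration.
- **Slopes:** plane fits on the perfume cap and the tweezers gave slopes of up to 0.06 and 0.07. These areas are tiny or narrow, so I read them as depth noise. Both still fall below the 0.12 rad limit.
- **Other:** one move call was refused early because I left some keys out of its rows; nothing moved, and I sent it again complete. The tool's pitch drifted to about -0.04 rad by the end, with no visible effect on any placing.

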